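# Seat the clamp plate of a glass chuck with its four lever nuts

## Task

Tighten the four orange lever nuts on the glass chuck clockwise, about half a turn each, so that the blue plate comes down evenly and fully home on the glass. Do them one at a time in cross order (after the first its diagonal opposite, then the other two), bringing each fully up to where it firmly stops before starting the next. Feel for the stop and push gently, never harder than 25 N on a lever, and leave everything else on the bench where it is.

Things in the scene. Friction and masses are not known exactly. Their poses are not given: they have to be found in the camera images.
- chuck: fixed glass chuck: aluminium base 250 x 250 x 20 mm with a lime-green glass disc, over it a blue square frame plate (190 mm square, 12 mm thick, 90 mm window) held by four lever nuts on a 124 mm square. Origin: centre of the base's underside; z up, x and y along its edges. The plate's top is 52 mm above the table when loose, 48 mm seated
- hub_a (a point): nut A, chuck's +x +y corner, diagonal to nut C: point on its upright axis, top of its dark steel hub (30 mm wide, 36 mm tall, standing 1 to 2 mm above the loose plate). Clockwise from above tightens and sinks it. It reaches its end after 2.7 to 3.4 rad, different for each nut and run, known only by feel. Steady friction about 5 N at 40 mm from the axis; stays where left
- end_a (a point): tip, at mid height, of nut A's orange lever: level straight bar 12 mm wide, 16 mm high, reaching 55 mm from the nut's axis; underside about 15 mm above the plate, top 6 mm below the hub's top. It is springy in turning (4 N m/rad): with the nut at its end, the push at 40 mm from the axis grows 2.5 N per mm. Swings round the outer side of its corner
- hub_b (a point): nut B, chuck's -x +y corner, diagonal to nut D: point on its upright axis, top of its dark steel hub (30 mm wide, 36 mm tall, standing 1 to 2 mm above the loose plate). Clockwise from above tightens and sinks it. It reaches its end after 2.7 to 3.4 rad, different for each nut and run, known only by feel. Steady friction about 5 N at 40 mm from the axis; stays where left
- end_b (a point): tip, at mid height, of nut B's orange lever: level straight bar 12 mm wide, 16 mm high, reaching 55 mm from the nut's axis; underside about 15 mm above the plate, top 6 mm below the hub's top. It is springy in turning (4 N m/rad): with the nut at its end, the push at 40 mm from the axis grows 2.5 N per mm. Swings round the outer side of its corner
- hub_c (a point): nut C, chuck's -x -y corner, diagonal to nut A: point on its upright axis, top of its dark steel hub (30 mm wide, 36 mm tall, standing 1 to 2 mm above the loose plate). Clockwise from above tightens and sinks it. It reaches its end after 2.7 to 3.4 rad, different for each nut and run, known only by feel. Steady friction about 5 N at 40 mm from the axis; stays where left
- end_c (a point): tip, at mid height, of nut C's orange lever: level straight bar 12 mm wide, 16 mm high, reaching 55 mm from the nut's axis; underside about 15 mm above the plate, top 6 mm below the hub's top. It is springy in turning (4 N m/rad): with the nut at its end, the push at 40 mm from the axis grows 2.5 N per mm. Swings round the outer side of its corner
- hub_d (a point): nut D, chuck's +x -y corner, diagonal to nut B: point on its upright axis, top of its dark steel hub (30 mm wide, 36 mm tall, standing 1 to 2 mm above the loose plate). Clockwise from above tightens and sinks it. It reaches its end after 2.7 to 3.4 rad, different for each nut and run, known only by feel. Steady friction about 5 N at 40 mm from the axis; stays where left
- end_d (a point): tip, at mid height, of nut D's orange lever: level straight bar 12 mm wide, 16 mm high, reaching 55 mm from the nut's axis; underside about 15 mm above the plate, top 6 mm below the hub's top. It is springy in turning (4 N m/rad): with the nut at its end, the push at 40 mm from the axis grows 2.5 N per mm. Swings round the outer side of its corner
- plate_mid (a point): middle of the blue plate's window, level with the plate's top; z is the plate's normal. The plate rides on four springs (about 4 N each) and is pressed down by the nuts, tipping when they are uneven
- glue: bystander, leave alone: white glue bottle with red cap, 48 mm diameter, 130 mm tall
- driver: bystander, leave alone: screwdriver with red handle
- spanner: bystander, leave alone: steel spanner
- red_disc: bystander, leave alone: dark red glass disc with black lines, 140 mm across, 8 mm thick
- rod_cup: bystander, leave alone: blue ceramic cup, 76 mm diameter, 100 mm tall
- spare_ring: bystander, leave alone: brass ring, 40 mm across, 12 mm tall
- strip_block: bystander, leave alone: amber glass block, 50 x 120 x 25 mm

How it is judged (in metres and radians):
On the way, in this order (a step that is already met when the one before it is completed fails the run):
1. one nut is tightened up to its end (z of any of hub_a, hub_b, hub_c, hub_d in the frame of chuck below 0.0843 m), for 0.2 s.
2. its diagonal opposite is tightened too ((z of each of hub_a, hub_c in the frame of chuck below 0.0843 m or z of each of hub_b, hub_d in the frame of chuck below 0.0843 m)), for 0.2 s.
3. a third nut is tightened ((z of each of hub_b, hub_c, hub_d in the frame of chuck below 0.0843 m or z of each of hub_a, hub_c, hub_d in the frame of chuck below 0.0843 m or z of each of hub_a, hub_b, hub_d in the frame of chuck below 0.0843 m or z of each of hub_a, hub_b, hub_c in the frame of chuck below 0.0843 m)), for 0.2 s.
At the end, for the whole second after the job is handed in: All four nuts are home (hub within 0.3 mm of its lowest position), the plate is down within 0.6 mm and level within 0.01 rad, and every bystander is within 30 mm of where it started (z of each of hub_a, hub_b, hub_c, hub_d in the frame of chuck below 0.0843 m and angle between plate_mid's own z axis and vertical below 0.01 rad and z of plate_mid in the frame of chuck below 0.0486 m and distance of each of glue, driver, spanner, red_disc, rod_cup, spare_ring, strip_block from where it was at the start of the episode below 0.03 m); the robot touches nothing.
It fails at once if a lever is pushed with more than 25 N (contact force between anything else and lever_a above 25 N or contact force between anything else and lever_b above 25 N or contact force between anything else and lever_c above 25 N or contact force between anything else and lever_d above 25 N).
It fails at once if two neighbouring nuts are turned down before either one's diagonal opposite is tight ((z of each of hub_a, hub_b in the frame of chuck below 0.0878 m and not (z of hub_c in the frame of chuck below 0.0846 m) and not (z of hub_d in the frame of chuck below 0.0846 m)) or (z of each of hub_b, hub_c in the frame of chuck below 0.0878 m and not (z of hub_d in the frame of chuck below 0.0846 m) and not (z of hub_a in the frame of chuck below 0.0846 m)) or (z of each of hub_c, hub_d in the frame of chuck below 0.0878 m and not (z of hub_a in the frame of chuck below 0.0846 m) and not (z of hub_b in the frame of chuck below 0.0846 m)) or (z of each of hub_d, hub_a in the frame of chuck below 0.0878 m and not (z of hub_b in the frame of chuck below 0.0846 m) and not (z of hub_c in the frame of chuck below 0.0846 m))).
It fails at once if a nut is turned while another is left half tightened (((z of hub_a in the frame of chuck below 0.0878 m and not (z of hub_a in the frame of chuck below 0.0846 m)) and (z of hub_b in the frame of chuck below 0.0878 m and not (z of hub_b in the frame of chuck below 0.0846 m))) or ((z of hub_a in the frame of chuck below 0.0878 m and not (z of hub_a in the frame of chuck below 0.0846 m)) and (z of hub_c in the frame of chuck below 0.0878 m and not (z of hub_c in the frame of chuck below 0.0846 m))) or ((z of hub_a in the frame of chuck below 0.0878 m and not (z of hub_a in the frame of chuck below 0.0846 m)) and (z of hub_d in the frame of chuck below 0.0878 m and not (z of hub_d in the frame of chuck below 0.0846 m))) or ((z of hub_b in the frame of chuck below 0.0878 m and not (z of hub_b in the frame of chuck below 0.0846 m)) and (z of hub_c in the frame of chuck below 0.0878 m and not (z of hub_c in the frame of chuck below 0.0846 m))) or ((z of hub_b in the frame of chuck below 0.0878 m and not (z of hub_b in the frame of chuck below 0.0846 m)) and (z of hub_d in the frame of chuck below 0.0878 m and not (z of hub_d in the frame of chuck below 0.0846 m))) or ((z of hub_c in the frame of chuck below 0.0878 m and not (z of hub_c in the frame of chuck below 0.0846 m)) and (z of hub_d in the frame of chuck below 0.0878 m and not (z of hub_d in the frame of chuck below 0.0846 m)))).
It fails at once if a bystander is displaced by more than 30 mm (distance of any of glue, driver, spanner, red_disc, rod_cup, spare_ring, strip_block from where it was at the start of the episode above 0.03 m).
It also fails if it takes over 72 s, if anything falls off the work surface, if the arm or the gripper's body presses on something with over 40 N, if the wrist force passes 120 N, or if a joint passes its speed limit or range.

## Robot

A 6-joint arm with a two-finger parallel gripper is mounted at the origin on the work surface. World frame = base frame: x ahead of the robot, y to its left, z up, the work surface at z = 0. Lengths are in mm, angles in rad, forces in N, time in s.
With the tool pointing down it reaches from about 275 to 1000 mm from the base axis. Payload 8.4 kg.
Tool frame: the origin (TCP) lies at the very end of the fingers, on their centre line; the grasp point (between the pads) lies 19 mm behind it; z points along the fingers, y is the direction in which the jaws open and shut (so a half turn about z gives the same grasp; the last joint's range is limited). The gripper opens to 85 mm and grips with 20 to 120 N. Pads are 22 mm wide; open, the fingers measure 114 mm over their backs; the gripper's body (76 mm by 85 mm) begins 54 mm behind the grasp point. The pads swing forward as they close: fully open they stand 13 mm farther back than shut.
Start: joints at [-1.295, 0.353, 1.633, -0, 1.155, -0.002], TCP at [171.399, -601.041, 231.281] pointing down, gripper open.
Joint ranges: [-2.63, 2.63], [-0.92, 2.1], [0.06, 2.66], [-1.3, 4.44], [0, 2.69], [-3.02, 3.02]. Speed limits (rad/s): [2.22, 2.22, 2.79, 3.14, 3.14, 3.14].

## Interface

Orientations are given as [roll, pitch, yaw] about the fixed x, y, z axes, in that order (R = Rz(yaw) Ry(pitch) Rx(roll)).
In Python, from rig import r gives the robot as it stands.
- The arm moves only by the tool move_arm, never from a script. Its argument "increments" is a list of rows, each an object of numbers: "tx", "ty", "tz": the shift along the tool's x, y, z in cm; "rx", "ry", "rz": the turn, a rotation vector about the tool's x, y, z in degrees; "gripper": the gripper's target within -1 to 1 (fully open at 1, half-way at 0, shut at -1). A call has 1 to 12 rows; each row shifts and turns the commanded pose from where the row before left it, along the tool's axes as they then stand; what a row does not reach is not made up. A row lasts 1/10 s, in which the tool goes at most 50 mm and 8.59 degrees, less where a joint would pass 70% of its speed; a pose out of reach is approached as far as the arm can. A call is refused whole if a number of a shift passes 5 or a number of a turn 8.59, either way. A call with a gripper value outside its range is refused whole. The fingers move at their own pace and stop on an object; "squeeze" is the grip in N (left out, the last holds). Time passes only in rows, so rows that do not move let the fingers close. It gives the time, the measured TCP pose, the force and the opening at its end, in the units of the state.
- r.sense(): the state, without advancing time (a new reading comes with each control period).
- r.grab_frame(name): name is "side" or "top" or "wrist"; returns (picture, depth): 480x640x3 uint8, red, green, blue; 480x640 float32, mm along the optical axis (not along the pixel's ray), 0 where there is no reading.
- r.camera_model(name): a dict with "fx", "fy", "cx", "cy" (pixels), "R" (3x3) and "t" (3): a world point X has camera coordinates R X + t; the wrist camera has in their place "hand_eye" (4x4, takes a point from camera to tool coordinates, whose origin is the TCP and whose axes are the flange's). Camera axes: x right, y down, z forward; pixel columns grow to the right and rows downward; lengths in mm; the calibration is good to about 2 mm. The wrist camera is an equidistant fisheye: a pixel r from the principal point sees the ray r / f radians off the axis. A picture is of the moment at which its call begins: read the wrist's pose just before it. camera_model takes no time and is no camera call.
- r.sign_off(): hands the job in, once; it reports no verdict.
Trained networks look in the newest picture that a camera, given by its name, has taken for a name from the list of things; names that differ only in an ending like _2 or _b are one class to them, and where a whole thing is asked for, a point or a joint stands for the part that bears it (a point fixed in the world has none). Each returns a list of dicts, best first, with "confidence" (0 to 1); they miss things now and then, are a little off and sometimes report something else, mostly with a low value. They report only what shows in the picture. A call takes as long as a camera call.
- r.cut_out(query, camera): "mask" (480x640 bool, what is visible of it) and "bbox" ([left, top, right, bottom] in pixels, round what is visible of it).
- r.place_of(query, camera): "location" ([row, column] in pixels: a listed point, or the origin of a listed thing).
The state is a dict: "clock": time; "qpos": joint angles; "qvel": joint speeds; "joint_efforts": joint torques, N m; "eef_pos": TCP position; "tcp_rot": TCP orientation; "contact_force": force on the tool from outside, world axes, zero at the start; "wrist_torque": the same for the moment, N m; "opening": opening from 0.0 (shut) to 1.0 (fully open).
Only numpy, scipy, OpenCV 4.12 (cv2) and the standard library are available. Lean on these libraries where they do the work, as an engineer would, in place of code of your own. Each camera call takes 0.05 s, during which the arm holds its last target. There are 200 camera calls.

## Working session

There is one attempt and no reset: what is moved stays moved. The work goes in short steps, Python scripts to look and compute and a tool call to move; the robot and the scene stay as the last step left them, time stands still between calls to the robot, and variables do not carry over. Pictures are saved under pics/ and viewed, about 8 in all and at most 12, crops included, and the job is handed in when it is done.

Besides the shell and the picture viewer there is one more tool, called by a JSON object that holds its "api" and its "payload", one argument or row to a line. move_arm: Moves the arm, as the interface text tells. Its arguments: {"type":"object","properties":{"increments":{"type":"array","items":{"type":"object","properties":{"tx":{"type":"number"},"ty":{"type":"number"},"tz":{"type":"number"},"rx":{"type":"number"},"ry":{"type":"number"},"rz":{"type":"number"},"gripper":{"type":"number"}}}},"squeeze":{"type":"number"}},"required":["increments"]}

```bash
mkdir -p pics; ls; python3 - <<'E'
from rig import r
import cv2,numpy as np
s=r.sense();print({k:np.round(v,3) if not isinstance(v,dict) else v for k,v in s.items()})
for n in("top","side"):
    im,d=r.grab_frame(n);cv2.imwrite(f'pics/{n}0.png',im[:,:,::-1]);np.save(f'pics/{n}d.npy',d)
    m=r.camera_model(n);print(n,{k:np.round(v,3).tolist() for k,v in m.items()})
    R=np.array(m['R']);t=np.array(m['t'])
    for q in ['chuck','hub_a','end_a','plate_mid']:
        for o in r.place_of(q,n):
            v,u=o['location'];iv,iu=int(round(v)),int(round(u))
            z=np.median(d[max(iv-1,0):iv+2,max(iu-1,0):iu+2]);c=np.array([(u-m['cx'])/m['fx'],(v-m['cy'])/m['fy'],1])*z
            print(n,q,np.round([u,v],1),round(o['confidence'],2),np.round(R.T@(c-t),1))
E
```

```text
pics
{'clock': np.float64(0.0), 'qpos': array([-1.295,  0.354,  1.634, -0.   ,  1.155, -0.002]), 'qvel': array([ 0.   ,  0.   , -0.   ,  0.001, -0.002,  0.001]), 'joint_efforts': array([ 0.0000e+00, -6.0525e+01, -3.4206e+01, -0.0000e+00,  9.0000e-03,
        0.0000e+00]), 'eef_pos': array([ 171.266, -600.55 ,  230.54 ]), 'tcp_rot': array([-3.14 ,  0.   ,  0.278]), 'contact_force': array([-0.098,  0.258, -0.312]), 'wrist_torque': array([-0.001, -0.039,  0.087]), 'opening': np.float64(0.999)}
top {'fx': 518.228, 'fy': 518.228, 'cx': 308.335, 'cy': 235.362, 'R': [[-0.007, -1.0, -0.003], [-0.987, 0.007, -0.16], [0.16, 0.002, -0.987]], 't': [-21.661, 591.144, 1161.6]}
top chuck [285.  257.1] 0.81 [541.9  29.3  34.7]
top chuck [153.1 308.4] 0.57 [425.7 344.3  -0.6]
top hub_a [311.  224.4] 0.8 [609.2 -32.1  89.8]
top hub_a [258.8 219. ] 0.64 [621.1  85.3  96.7]
top hub_a [309.2 281.9] 0.63 [479.5 -27.1  90.1]
top hub_a [254.4 275.9] 0.51 [493.7  94.7  89.4]
top end_a [234.8 219.3] 0.68 [ 6.398e+02  1.535e+02 -1.000e-01]
top end_a [260.1 293.6] 0.63 [454.8  82.4  82.6]
top end_a [299.7 209.4] 0.51 [645.8  -6.5  81.3]
top end_a [328.5 270.1] 0.47 [512.  -72.8  20.2]
side {'fx': 588.349, 'fy': 588.349, 'cx': 313.219, 'cy': 235.517, 'R': [[-0.776, -0.63, -0.012], [-0.428, 0.541, -0.724], [0.463, -0.557, -0.69]], 't': [458.681, 309.998, 976.431]}
side chuck [318.7 282.7] 0.57 [495.8  99.1  88.7]
side hub_a [319.2 220.4] 0.94 [600.  -32.7  92.3]
side hub_a [277.  248.9] 0.87 [615.8  80.4  88.3]
side hub_a [362.9 249.5] 0.82 [478.5 -16.4  95.8]
side hub_a [254.7 272.4] 0.21 [653.9 111.6  21.3]
side end_a [292.6 226.5] 0.74 [645.7  -0.9  72.1]
side end_a [365. 237.] 0.54 [503.  -59.   82.8]
side end_a [258.3 271.1] 0.5 [613.7 138.1  74.3]
side plate_mid [313.8 264.2] 0.82 [565.3  28.9  35.3]
```

```bash
python3 - <<'E'
import cv2
a=cv2.imread('pics/top0.png');c=cv2.resize(a[170:340,180:400],None,fx=3.6,fy=3.5,interpolation=cv2.INTER_CUBIC);cv2.imwrite('pics/c.png',c)
E
```

```text
(no output)
```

View pics/top0.png

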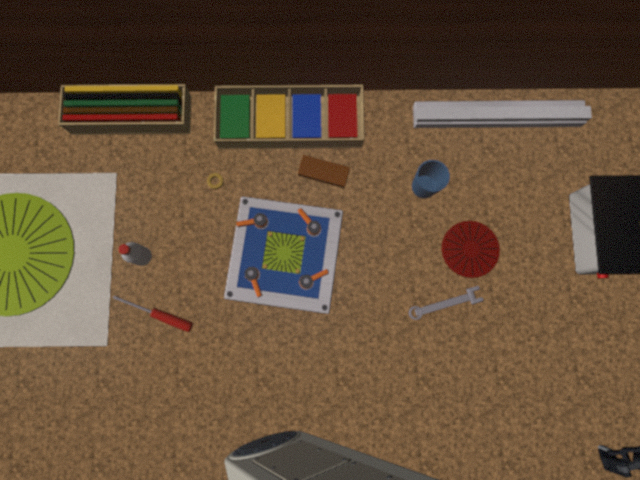

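View pics/c.png

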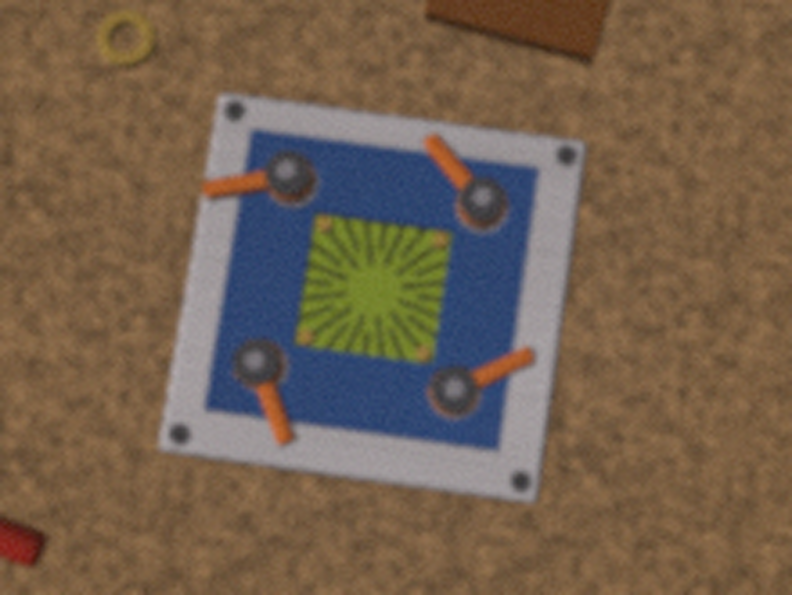

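View pics/side0.png

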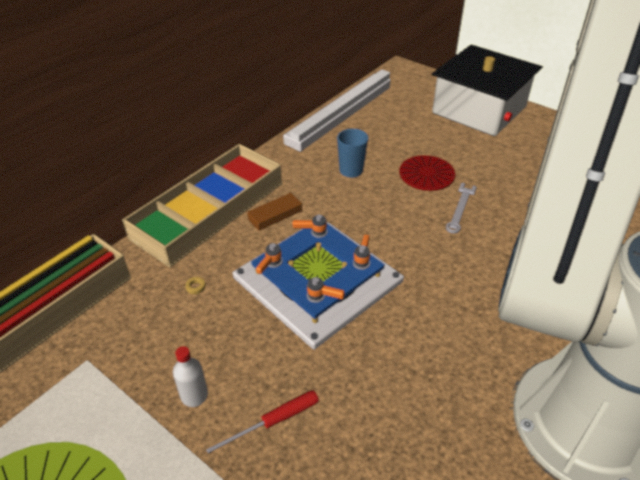

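Four nuts are visible. In crop pixels the hubs are at (290,177), (482,202), (455,390) and (260,362), and each lever points to the outer side of its corner. Next I'll fit the square and the lever angles.

```bash
cat > h.py <<'E'
from rig import r
import cv2,numpy as np
from scipy.optimize import least_squares
def ray(m,u,v,zp):
    R=np.array(m['R']);t=np.array(m['t']);o=-R.T@t
    d=R.T@np.array([(u-m['cx'])/m['fx'],(v-m['cy'])/m['fy'],1])
    return (o+d*(zp-o[2])/d[2])[:2]
def sq(p,h=62):
    c,s=np.cos(p[2]),np.sin(p[2]);L=np.array([[h,h],[-h,h],[-h,-h],[h,-h]])
    return L@np.array([[c,s],[-s,c]])+p[:2]
E
python3 - <<'E'
from h import *
appr=np.array([[615,85],[493,92],[479,-25],[606,-32]])
names=['FL','NL','NR','FR']
P={k:[] for k in range(4)}; W=[];I=[]
for n in('top','side'):
    im=cv2.imread(f'pics/{n}0.png');m=r.camera_model(n)
    r.grab_frame(n)
    for o in r.place_of('hub_a',n):
        v,u=o['location'];x=ray(m,u,v,89)
        dd=np.linalg.norm(appr-x,axis=1);k=dd.argmin()
        print(n,names[k],np.round(x,1),round(o['confidence'],2))
        if dd[k]<15 and o['confidence']>.3: W.append(x);I.append(k)
W=np.array(W)
f=least_squares(lambda p:(sq(p)[I]-W).ravel(),[548,30,-.1],loss='soft_l1',f_scale=3)
H=sq(f.x);print('chuck',f.x,'hubs',np.round(H,1).tolist(),'res',np.round(f.fun.reshape(-1,2),1).tolist())
for n in('top','side'):
    im=cv2.imread(f'pics/{n}0.png');m=r.camera_model(n)
    hsv=cv2.cvtColor(im,cv2.COLOR_BGR2HSV)
    v,u=np.where((hsv[...,0]>5)&(hsv[...,0]<14)&(hsv[...,1]>190)&(hsv[...,2]>130))
    X=np.array([ray(m,a,b,81) for a,b in zip(u,v)])
    for k in range(4):
        d=X-H[k];q=np.hypot(*d.T);s=d[(q<62)&(q>17)]
        if len(s): c=s.mean(0);print(n,names[k],len(s),'phi',round(np.degrees(np.arctan2(c[1],c[0])),1),'rmax',round(np.hypot(*s.T).max(),1))
E
```

```text
top FR [606.3 -31.4] 0.81
top NR [483.8 -23.8] 0.67
top NL [496.6  95. ] 0.6
top FL [619.4  87.9] 0.54
side NR [480.3 -18.1] 0.64
side FR [600.6 -36.4] 0.64
side NL [501.1 104.9] 0.62
side FL [621.5  74.5] 0.61
chuck [ 5.50844084e+02  3.20124646e+01 -1.18934136e-01] hubs [[619.8, 86.2], [496.6, 100.9], [481.9, -22.2], [605.0, -36.9]] res [[-1.3, -5.5], [-1.9, 1.6], [-0.0, 5.9], [0.4, -1.6], [1.7, -4.1], [4.4, -0.5], [-1.7, 11.7]]
top FL 17 phi 95.5 rmax 50.5
top NL 13 phi -161.5 rmax 45.5
top NR 11 phi -62.3 rmax 46.3
top FR 25 phi 38.6 rmax 49.4
side FL 68 phi 100.2 rmax 57.2
side NL 104 phi 174.9 rmax 50.8
side NR 70 phi -54.7 rmax 48.0
side FR 132 phi 52.4 rmax 51.9
```

{"api": "move_arm", "payload": {
  "increments": [
    {"tx": 3.36, "ty": -3.16, "tz": -0.7, "gripper": -1},
    {"tx": 3.36, "ty": -3.16, "tz": -0.7, "gripper": -1},
    {"tx": 3.36, "ty": -3.16, "tz": -0.7, "gripper": -1},
    {"tx": 3.36, "ty": -3.16, "tz": -0.7, "gripper": -1},
    {"tx": 3.36, "ty": -3.16, "tz": -0.7, "gripper": -1},
    {"tx": 3.36, "ty": -3.16, "tz": -0.7, "gripper": -1},
    {"tx": 3.36, "ty": -3.16, "tz": -0.7, "gripper": -1},
    {"tx": 3.36, "ty": -3.16, "tz": -0.7, "gripper": -1}
  ]
}}

```text
invalid input
```

{"api": "move_arm", "payload": {
  "increments": [
    {"tx": 3.36, "ty": -3.16},
    {"tx": 3.36, "ty": -3.16},
    {"tx": 3.36, "ty": -3.16},
    {"tx": 3.36, "ty": -3.16},
    {"tx": 3.36, "ty": -3.16},
    {"tx": 3.36, "ty": -3.16},
    {"tx": 3.36, "ty": -3.16},
    {"tx": 3.36, "ty": -3.16},
    {},
    {}
  ]
}}

```text
invalid input
```

```bash
python3 - <<'E'
from h import *
s=r.sense();im,d=r.grab_frame('wrist');m=r.camera_model('wrist')
cv2.imwrite('pics/w1.png',im[:,:,::-1]);np.save('pics/w1d.npy',d)
print({k:np.round(v,3).tolist() for k,v in m.items()},s['clock'],s['eef_pos'],s['tcp_rot'],s['qpos'],s['opening'],s['contact_force'])
for o in r.place_of('hub_a','wrist')+r.place_of('end_a','wrist'):print(o)
E
```

```text
{'fx': 371.648, 'fy': 371.648, 'cx': 317.35, 'cy': 237.762, 'hand_eye': [[-0.001, -0.949, -0.316, 82.377], [1.0, -0.001, -0.0, 0.163], [-0.0, -0.316, 0.949, -141.283], [0.0, 0.0, 0.0, 1.0]]} 0.7 [ 171.37949881 -601.03888038  231.31040381] [3.14157614e+00 6.00698414e-06 2.77765296e-01] [-1.29542556e+00  3.52949270e-01  1.63340530e+00 -6.52259354e-06
  1.15522156e+00 -2.39189725e-03] 0.9978810894886182 [-0.5808329  -0.0771717  -0.18486061]
```

View pics/w1.png

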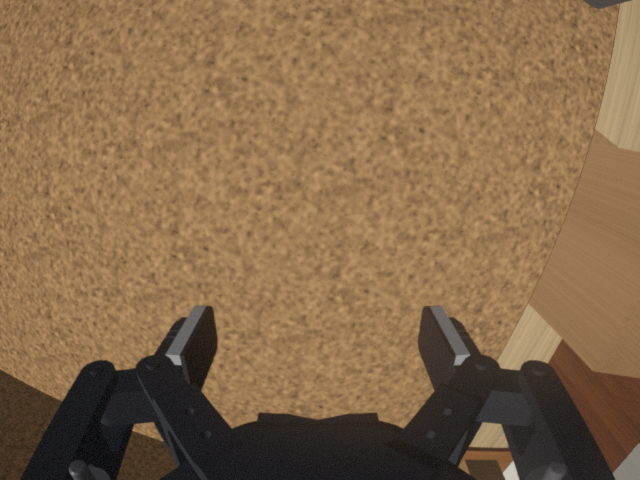

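The wrist picture only shows the bench at the start pose, because the move was refused. The format may need every field filled in, so I'll try that.

{"api": "move_arm", "payload": {
  "increments": [
    {"tx": 3.36, "ty": -3.16, "tz": -0.7, "rx": 0, "ry": 0, "rz": 0, "gripper": -1},
    {"tx": 3.36, "ty": -3.16, "tz": -0.7, "rx": 0, "ry": 0, "rz": 0, "gripper": -1},
    {"tx": 3.36, "ty": -3.16, "tz": -0.7, "rx": 0, "ry": 0, "rz": 0, "gripper": -1},
    {"tx": 3.36, "ty": -3.16, "tz": -0.7, "rx": 0, "ry": 0, "rz": 0, "gripper": -1},
    {"tx": 3.36, "ty": -3.16, "tz": -0.7, "rx": 0, "ry": 0, "rz": 0, "gripper": -1},
    {"tx": 3.36, "ty": -3.16, "tz": -0.7, "rx": 0, "ry": 0, "rz": 0, "gripper": -1},
    {"tx": 3.36, "ty": -3.16, "tz": -0.7, "rx": 0, "ry": 0, "rz": 0, "gripper": -1},
    {"tx": 3.36, "ty": -3.16, "tz": -0.7, "rx": 0, "ry": 0, "rz": 0, "gripper": -1}
  ],
  "squeeze": 30
}}

```text
clock: 1.65
eef_pos: [361.2, -282.6, 287.9]
tcp_rot: [3.141, -0.001, 0.277]
contact_force: [1.2, -0.4, 0.2]
opening: -0.004
```

{"api": "move_arm", "payload": {
  "increments": [
    {"tx": 3.36, "ty": -3.16, "gripper": -1},
    {"tx": 3.36, "ty": -3.16, "gripper": -1},
    {"tx": 3.36, "ty": -3.16, "gripper": -1},
    {"tx": 3.36, "ty": -3.16, "gripper": -1},
    {"tx": 3.36, "ty": -3.16, "gripper": -1},
    {"tx": 3.36, "ty": -3.16, "gripper": -1},
    {"tx": 3.36, "ty": -3.16, "gripper": -1},
    {"tx": 3.36, "ty": -3.16, "gripper": -1},
    {"tx": 0, "gripper": -1}
  ],
  "squeeze": 30
}}

```text
invalid input
```

```bash
cat >> h.py <<'E'
def wray(m,s,u,v,zp):
    from scipy.spatial.transform import Rotation as Ro
    dx,dy=(u-m['cx'])/m['fx'],(v-m['cy'])/m['fy'];th=np.hypot(dx,dy)
    c=np.array([dx/th*np.sin(th),dy/th*np.sin(th),np.cos(th)]) if th>0 else np.array([0,0,1.])
    T=np.array(m['hand_eye']);R=Ro.from_euler('xyz',s['tcp_rot']).as_matrix()
    o=R@T[:3,3]+s['eef_pos'];d=R@T[:3,:3]@c
    return (o+d*(zp-o[2])/d[2])[:2]
E
python3 - <<'E'
from h import *
s=r.sense();im,d=r.grab_frame('wrist');m=r.camera_model('wrist')
cv2.imwrite('pics/w2.png',im[:,:,::-1]);np.save('pics/w2d.npy',d);np.save('pics/w2s.npy',[*s['eef_pos'],*s['tcp_rot']])
print(s['clock'],s['eef_pos'],s['tcp_rot'],s['qpos'],s['opening'],s['contact_force'])
for q,z in(('hub_a',89),('end_a',75)):
  for o in r.place_of(q,'wrist'):
    v,u=o['location'];print(q,np.round([u,v],1),round(o['confidence'],2),np.round(wray(m,s,u,v,z),1))
E
```

```text
1.65 [ 361.18085585 -282.59884923  287.85356835] [ 3.14095858e+00 -5.20558744e-04  2.77455992e-01] [-6.67243915e-01  3.09146165e-02  1.90531007e+00  5.38292251e-05
  1.20454913e+00  6.26077329e-01] -0.0036340041136114403 [ 1.19589692 -0.360151    0.22116709]
hub_a [99.7 31.7] 0.71 [482.1 -20.7]
hub_a [25.4 11.3] 0.64 [501.8 101.5]
end_a [34.1 57.1] 0.91 [448.8  80.4]
end_a [148.8  17.1] 0.78 [504.8 -66.9]
```

View pics/w2.png

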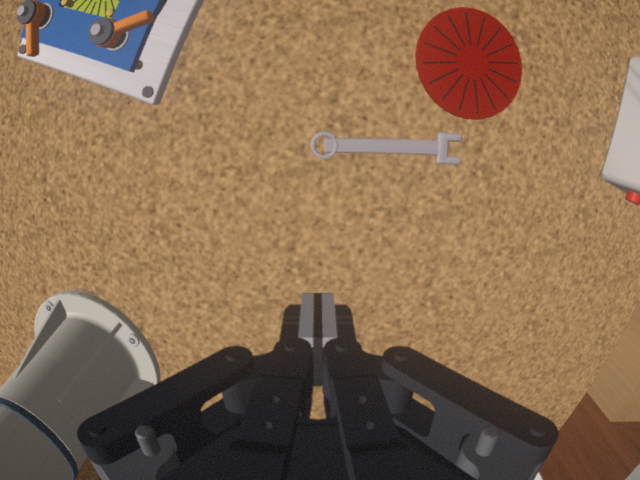

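The wrist picture shows the chuck's near corner at top left, with hubs at about (100,32) and (28,12) px, and the gripper shut. Every row needs all seven fields, so I'll continue with those.

{"api": "move_arm", "payload": {
  "increments": [
    {"tx": 3.36, "ty": -3.16, "tz": 0, "rx": 0, "ry": 0, "rz": 0, "gripper": -1},
    {"tx": 3.36, "ty": -3.16, "tz": 0, "rx": 0, "ry": 0, "rz": 0, "gripper": -1},
    {"tx": 3.36, "ty": -3.16, "tz": 0, "rx": 0, "ry": 0, "rz": 0, "gripper": -1},
    {"tx": 3.36, "ty": -3.16, "tz": 0, "rx": 0, "ry": 0, "rz": 0, "gripper": -1},
    {"tx": 3.36, "ty": -3.16, "tz": 0, "rx": 0, "ry": 0, "rz": 0, "gripper": -1},
    {"tx": 3.36, "ty": -3.16, "tz": 0, "rx": 0, "ry": 0, "rz": 0, "gripper": -1},
    {"tx": 3.36, "ty": -3.16, "tz": 0, "rx": 0, "ry": 0, "rz": 0, "gripper": -1},
    {"tx": 2.5, "ty": -2.5, "tz": 0, "rx": 0, "ry": 0, "rz": 0, "gripper": -1},
    {"tx": 0, "ty": 0, "tz": 0, "rx": 0, "ry": 0, "rz": 0, "gripper": -1}
  ],
  "squeeze": 30
}}

```text
clock: 2.7
eef_pos: [545.2, 26.0, 286.8]
tcp_rot: [-3.141, -0.001, 0.28]
contact_force: [0.8, -0.8, -0.8]
opening: -0.002
```

```bash
python3 - <<'E'
from h import *
s=r.sense();im,d=r.grab_frame('wrist');m=r.camera_model('wrist')
cv2.imwrite('pics/w3.png',im[:,:,::-1]);np.save('pics/w3d.npy',d);np.save('pics/w3s.npy',[*s['eef_pos'],*s['tcp_rot']])
print(s['clock'],s['eef_pos'],s['tcp_rot'],s['qpos'],s['opening'],s['contact_force'])
W=[];L=[]
for q,z in(('hub_a',89),('end_a',75)):
  for o in r.place_of(q,'wrist'):
    v,u=o['location'];x=wray(m,s,u,v,z);print(q,np.round([u,v],1),round(o['confidence'],2),np.round(x,1))
    (W if q=='hub_a' else L).append(x)
W=np.array(W)
f=None
def res(p):
    return np.array([(sq(p)-w)[np.linalg.norm(sq(p)-w,axis=1).argmin()] for w in W]).ravel()
f=least_squares(res,[550,32,-.1],loss='soft_l1',f_scale=3);H=sq(f.x)
print('chuck',f.x,np.round(f.fun,1),'hubs',np.round(H,1).tolist())
for l in L:
    k=np.linalg.norm(H-l,axis=1).argmin();d=l-H[k];print('ABCD'[k]+'?',np.round(np.hypot(*d),1),np.degrees(np.arctan2(d[1],d[0])))
hsv=cv2.cvtColor(im,cv2.COLOR_RGB2HSV)
v,u=np.where((hsv[...,0]>5)&(hsv[...,0]<14)&(hsv[...,1]>190)&(hsv[...,2]>130))
X=np.array([wray(m,s,a,b,79) for a,b in zip(u,v)])
for k in range(4):
    d=X-H[k];q=np.hypot(*d.T);t=d[(q<62)&(q>22)];c=t.mean(0);print(k,len(t),'phi',np.degrees(np.arctan2(c[1],c[0])),np.hypot(*t.T).max())
E
```

```text
2.7 [545.21823559  25.98108206 286.77808078] [-3.14104442e+00 -6.25532050e-04  2.79904148e-01] [4.44421975e-02 1.78663105e-01 1.74017913e+00 7.22479491e-04
 1.22227013e+00 1.33508763e+00] -0.00211534506579861 [ 0.76923147 -0.77549647 -0.8412874 ]
hub_a [279.  106.5] 0.97 [625.8  84.8]
hub_a [226.  227.5] 0.88 [501.6 105.8]
hub_a [342.  277.7] 0.74 [482.3 -17.8]
hub_a [404.5 165.5] 0.59 [606.5 -40.9]
end_a [225.  101.7] 0.9 [618.1 138. ]
end_a [393.2 261.8] 0.85 [508.  -66.8]
end_a [372.9 108.6] 0.82 [648.7   1.4]
end_a [238.4 270.8] 0.62 [453.5  85.9]
chuck [ 5.54059848e+02  3.31256533e+01 -1.63921889e-01] [-0.5 -0.6  1.4 -1.4  0.5 -0.1 -1.4  2.7] hubs [[625.3, 84.2], [503.0, 104.4], [482.8, -17.9], [605.1, -38.2]]
A? 54.3 97.62942939433003
C? 55.0 -62.688639214107454
D? 58.8 42.23973421017773
B? 52.8 -159.5333135995826<stdin>:22: RuntimeWarning: Mean of empty slice.
  ret = um.true_divide(
Traceback (most recent call last):
ValueError: zero-size array to reduction operation maximum which has no identity
```

View pics/w3.png

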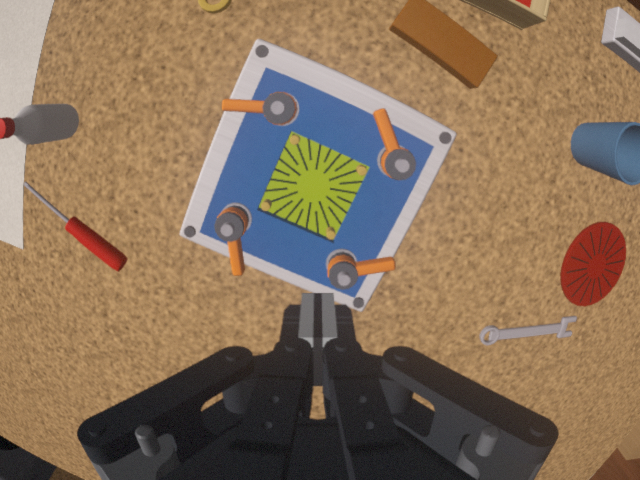

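The hubs and lever tips the network found match the picture. I'll start with the far-left nut, then its diagonal at near right. First I rotate and lower.

{"api": "move_arm", "payload": {
  "increments": [
    {"tx": 0, "ty": 0, "tz": 1, "rx": 0, "ry": 0, "rz": -8.58, "gripper": -1},
    {"tx": 0, "ty": 0, "tz": 1, "rx": 0, "ry": 0, "rz": -8.58, "gripper": -1},
    {"tx": 0, "ty": 0, "tz": 1, "rx": 0, "ry": 0, "rz": -8.58, "gripper": -1},
    {"tx": 0, "ty": 0, "tz": 1, "rx": 0, "ry": 0, "rz": -8.58, "gripper": -1},
    {"tx": 0, "ty": 0, "tz": 1, "rx": 0, "ry": 0, "rz": -8.58, "gripper": -1},
    {"tx": 0, "ty": 0, "tz": 1, "rx": 0, "ry": 0, "rz": -8.58, "gripper": -1},
    {"tx": 0, "ty": 0, "tz": 1, "rx": 0, "ry": 0, "rz": -8.58, "gripper": -1},
    {"tx": 0, "ty": 0, "tz": 1, "rx": 0, "ry": 0, "rz": -8.58, "gripper": -1},
    {"tx": 0, "ty": 0, "tz": 1, "rx": 0, "ry": 0, "rz": -8.58, "gripper": -1},
    {"tx": 0, "ty": 0, "tz": 1, "rx": 0, "ry": 0, "rz": -8.58, "gripper": -1},
    {"tx": 0, "ty": 0, "tz": 1, "rx": 0, "ry": 0, "rz": -8.58, "gripper": -1},
    {"tx": 0, "ty": 0, "tz": 1, "rx": 0, "ry": 0, "rz": -8.58, "gripper": -1}
  ]
}}

```text
clock: 4.05
eef_pos: [542.8, 21.9, 167.1]
tcp_rot: [-3.141, 0.0, 2.079]
contact_force: [-0.8, 0.5, -0.3]
opening: 0.001
```

{"api": "move_arm", "payload": {
  "increments": [
    {"tx": 0, "ty": 0, "tz": 0, "rx": 0, "ry": 0, "rz": -8.58, "gripper": -1},
    {"tx": 0, "ty": 0, "tz": 0, "rx": 0, "ry": 0, "rz": -8.58, "gripper": -1},
    {"tx": 0, "ty": 0, "tz": 0, "rx": 0, "ry": 0, "rz": -8.58, "gripper": -1},
    {"tx": 0, "ty": 0, "tz": 0, "rx": 0, "ry": 0, "rz": -8.58, "gripper": -1},
    {"tx": 0, "ty": 0, "tz": 0, "rx": 0, "ry": 0, "rz": -8.58, "gripper": -1},
    {"tx": 0, "ty": 0, "tz": 0, "rx": 0, "ry": 0, "rz": -8.58, "gripper": -1},
    {"tx": 0, "ty": 0, "tz": 0, "rx": 0, "ry": 0, "rz": -8.58, "gripper": -1},
    {"tx": 0, "ty": 0, "tz": 0, "rx": 0, "ry": 0, "rz": -8.58, "gripper": -1},
    {"tx": -2.07, "ty": 2.84, "tz": 0, "rx": 0, "ry": 0, "rz": 0, "gripper": -1},
    {"tx": -2.07, "ty": 2.84, "tz": 0, "rx": 0, "ry": 0, "rz": 0, "gripper": -1},
    {"tx": -2.07, "ty": 2.84, "tz": 0, "rx": 0, "ry": 0, "rz": 0, "gripper": -1},
    {"tx": 0, "ty": 0, "tz": 0, "rx": 0, "ry": 0, "rz": 0, "gripper": -1}
  ]
}}

```text
clock: 5.25
eef_pos: [595.6, 117.6, 167.7]
tcp_rot: [3.141, 0.002, -3.01]
contact_force: [-0.6, -0.3, -0.6]
opening: 0.001
```

```bash
cat >> h.py <<'E'
H=dict(FL=(625.3,84.2),NL=(503.0,104.4),NR=(482.8,-17.9),FR=(605.1,-38.2))
def to(x,y,z,yaw=None):
    s=r.sense();p=s['eef_pos'];w=s['tcp_rot'][2] if yaw is None else np.radians(yaw)
    d=np.array([x,y])-p[:2]
    print('now',np.round(p,1),'yaw',round(np.degrees(s['tcp_rot'][2]),1),'q',np.round(s['qpos'],2),'F',np.round(s['contact_force'],1),'T',s['clock'])
    print('cm tx %.2f ty %.2f tz %.2f'%tuple(.1*np.array([d@[np.cos(w),np.sin(w)],d@[np.sin(w),-np.cos(w)],p[2]-z])))
def start(n,phi,r=38,off=25,z=70):
    u=np.radians(phi);return (H[n][0]+r*np.cos(u)-off*np.sin(u),H[n][1]+r*np.sin(u)+off*np.cos(u),z)
def arc(n,deg):
    "tool-frame step that turns about the hub by deg cw with the tool"
    s=r.sense();w=s['tcp_rot'][2];p=s['eef_pos'][:2];d=np.array(H[n])-p
    c=np.array([d@[np.cos(w),np.sin(w)],d@[np.sin(w),-np.cos(w)]]);a=np.radians(deg)
    Rm=np.array([[np.cos(a),-np.sin(a)],[np.sin(a),np.cos(a)]])
    print(n,'hub in tool mm',np.round(c,1),'per',deg,'deg: cm',np.round((c-Rm@c)/10,3),'polar',np.degrees(np.arctan2(*(-d)[::-1])))
E
python3 -c "
from h import *
to(*start('FL',97.6));arc('FL',8)"
```

```text
now [595.6 117.6 167.7] yaw -172.5 q [ 0.19  0.39  1.73  0.    1.02 -1.51] F [-0.6 -0.3 -0.6] T 5.25
cm tx -0.00 ty 0.10 tz 9.77
FL hub in tool mm [-25.1 -37. ] per 8 deg: cm [-0.539  0.313] polar 131.65334614350922
```

{"api": "move_arm", "payload": {
  "increments": [
    {"tx": 0, "ty": 0.1, "tz": 3.5, "rx": 0, "ry": 0, "rz": 0, "gripper": -1},
    {"tx": 0, "ty": 0, "tz": 3.5, "rx": 0, "ry": 0, "rz": 0, "gripper": -1},
    {"tx": 0, "ty": 0, "tz": 2, "rx": 0, "ry": 0, "rz": 0, "gripper": -1},
    {"tx": 0, "ty": 0, "tz": 0.77, "rx": 0, "ry": 0, "rz": 0, "gripper": -1},
    {"tx": 0, "ty": 0, "tz": 0, "rx": 0, "ry": 0, "rz": 0, "gripper": -1},
    {"tx": -0.15, "ty": 0, "tz": 0, "rx": 0, "ry": 0, "rz": 0, "gripper": -1},
    {"tx": -0.15, "ty": 0, "tz": 0, "rx": 0, "ry": 0, "rz": 0, "gripper": -1},
    {"tx": -0.15, "ty": 0, "tz": 0, "rx": 0, "ry": 0, "rz": 0, "gripper": -1},
    {"tx": -0.15, "ty": 0, "tz": 0, "rx": 0, "ry": 0, "rz": 0, "gripper": -1}
  ]
}}

```text
clock: 6.15
eef_pos: [600.1, 118.4, 70.4]
tcp_rot: [3.142, 0.001, -3.01]
contact_force: [0.0, -0.6, 0.3]
opening: -0.001
```

{"api": "move_arm", "payload": {
  "increments": [
    {"tx": -0.15, "ty": 0, "tz": 0, "rx": 0, "ry": 0, "rz": 0, "gripper": -1},
    {"tx": -0.15, "ty": 0, "tz": 0, "rx": 0, "ry": 0, "rz": 0, "gripper": -1}
  ]
}}

```text
clock: 6.35
eef_pos: [601.9, 118.8, 69.6]
tcp_rot: [3.142, -0.001, -3.01]
contact_force: [-3.4, 0.6, 2.9]
opening: 0.001
```

{"api": "move_arm", "payload": {
  "increments": [
    {"tx": -0.134, "ty": 0.06, "tz": 0, "rx": 0, "ry": 0, "rz": 2, "gripper": -1},
    {"tx": -0.134, "ty": 0.06, "tz": 0, "rx": 0, "ry": 0, "rz": 2, "gripper": -1},
    {"tx": -0.2, "ty": 0.09, "tz": 0, "rx": 0, "ry": 0, "rz": 3, "gripper": -1},
    {"tx": -0.267, "ty": 0.12, "tz": 0, "rx": 0, "ry": 0, "rz": 4, "gripper": -1}
  ]
}}

```text
clock: 6.75
eef_pos: [608.2, 122.3, 69.2]
tcp_rot: [-3.141, -0.003, 3.079]
contact_force: [-5.1, -0.8, 1.6]
opening: -0.001
```

```bash
python3 -c "
from h import *
to(600,118,69);arc('FL',6)"
```

```text
now [608.2 122.3  69.2] yaw 176.4 q [ 0.2   0.53  1.76  0.    0.85 -1.31] F [-5.1 -0.8  1.6] T 6.75
cm tx 0.79 ty -0.48 tz 0.02
FL hub in tool mm [-19.5 -37. ] per 6 deg: cm [-0.397  0.183] polar 114.1462960488381
```

{"api": "move_arm", "payload": {
  "increments": [
    {"tx": -0.4, "ty": 0.183, "tz": 0.02, "rx": 0, "ry": 0, "rz": 6, "gripper": -1},
    {"tx": -0.534, "ty": 0.235, "tz": 0.02, "rx": 0, "ry": 0, "rz": 8, "gripper": -1},
    {"tx": -0.534, "ty": 0.235, "tz": 0.02, "rx": 0, "ry": 0, "rz": 8, "gripper": -1},
    {"tx": -0.534, "ty": 0.235, "tz": 0.02, "rx": 0, "ry": 0, "rz": 8, "gripper": -1},
    {"tx": -0.534, "ty": 0.235, "tz": 0.02, "rx": 0, "ry": 0, "rz": 8, "gripper": -1},
    {"tx": -0.534, "ty": 0.235, "tz": 0.02, "rx": 0, "ry": 0, "rz": 8, "gripper": -1}
  ]
}}

```text
clock: 7.35
eef_pos: [640.5, 123.2, 67.5]
tcp_rot: [-3.138, -0.003, 2.272]
contact_force: [-5.9, 1.8, 0.4]
opening: -0.001
```

```bash
python3 -c "
from h import *
to(600,118,69);arc('FL',8)"
```

```text
now [640.5 123.2  67.5] yaw 130.2 q [ 0.19  0.58  1.68  0.    0.88 -0.51] F [-5.9  1.8  0.4] T 7.35
cm tx 2.22 ty -3.43 tz -0.15
FL hub in tool mm [-20.  -36.8] per 8 deg: cm [-0.531  0.242] polar 68.70096003324959
```

{"api": "move_arm", "payload": {
  "increments": [
    {"tx": -0.534, "ty": 0.235, "tz": 0, "rx": 0, "ry": 0, "rz": 8, "gripper": -1},
    {"tx": -0.534, "ty": 0.235, "tz": 0, "rx": 0, "ry": 0, "rz": 8, "gripper": -1},
    {"tx": -0.534, "ty": 0.235, "tz": 0, "rx": 0, "ry": 0, "rz": 8, "gripper": -1},
    {"tx": -0.534, "ty": 0.235, "tz": 0, "rx": 0, "ry": 0, "rz": 8, "gripper": -1},
    {"tx": -0.534, "ty": 0.235, "tz": 0, "rx": 0, "ry": 0, "rz": 8, "gripper": -1},
    {"tx": -0.534, "ty": 0.235, "tz": 0, "rx": 0, "ry": 0, "rz": 8, "gripper": -1},
    {"tx": -0.534, "ty": 0.235, "tz": 0, "rx": 0, "ry": 0, "rz": 8, "gripper": -1},
    {"tx": -0.534, "ty": 0.235, "tz": 0, "rx": 0, "ry": 0, "rz": 8, "gripper": -1},
    {"tx": -0.534, "ty": 0.235, "tz": 0, "rx": 0, "ry": 0, "rz": 8, "gripper": -1}
  ]
}}

```text
clock: 8.25
eef_pos: [668.6, 82.5, 67.9]
tcp_rot: [-3.141, -0.001, 1.016]
contact_force: [0.0, 5.1, -3.3]
opening: -0.002
```

```bash
python3 -c "
from h import *
to(600,118,67);arc('FL',3)"
```

```text
now [668.6  82.5  67.9] yaw 58.2 q [0.12 0.6  1.64 0.   0.9  0.67] F [ 0.   5.1 -3.3] T 8.25
cm tx -0.60 ty -7.70 tz 0.09
FL hub in tool mm [-21.4 -37.7] per 3 deg: cm [-0.2    0.107] polar -2.2726650333898566
```

{"api": "move_arm", "payload": {
  "increments": [
    {"tx": -0.4, "ty": 0.2, "tz": 0, "rx": 0, "ry": 0, "rz": 6, "gripper": -1},
    {"tx": -0.4, "ty": 0.2, "tz": 0, "rx": 0, "ry": 0, "rz": 6, "gripper": -1},
    {"tx": -0.4, "ty": 0.2, "tz": 0, "rx": 0, "ry": 0, "rz": 6, "gripper": -1},
    {"tx": -0.2, "ty": 0.107, "tz": 0, "rx": 0, "ry": 0, "rz": 3, "gripper": -1}
  ]
}}

```text
clock: 8.65
eef_pos: [665.8, 67.0, 68.2]
tcp_rot: [-3.141, -0.002, 0.651]
contact_force: [2.2, 4.0, -2.5]
opening: 0.002
```

{"api": "move_arm", "payload": {
  "increments": [
    {"tx": -0.2, "ty": 0.107, "tz": 0, "rx": 0, "ry": 0, "rz": 3, "gripper": -1},
    {"tx": -0.2, "ty": 0.107, "tz": 0, "rx": 0, "ry": 0, "rz": 3, "gripper": -1}
  ]
}}

```text
clock: 8.85
eef_pos: [664.1, 63.0, 68.3]
tcp_rot: [-3.142, -0.002, 0.548]
contact_force: [2.5, 3.7, -3.4]
opening: -0.001
```

{"api": "move_arm", "payload": {
  "increments": [
    {"tx": -0.2, "ty": 0.107, "tz": 0, "rx": 0, "ry": 0, "rz": 3, "gripper": -1},
    {"tx": -0.2, "ty": 0.107, "tz": 0, "rx": 0, "ry": 0, "rz": 3, "gripper": -1},
    {"tx": -0.133, "ty": 0.07, "tz": 0, "rx": 0, "ry": 0, "rz": 2, "gripper": -1}
  ]
}}

```text
clock: 9.15
eef_pos: [661.0, 57.9, 68.3]
tcp_rot: [-3.142, -0.002, 0.408]
contact_force: [2.6, 3.4, -3.3]
opening: -0.002
```

{"api": "move_arm", "payload": {
  "increments": [
    {"tx": -0.2, "ty": 0.107, "tz": 0, "rx": 0, "ry": 0, "rz": 3, "gripper": -1},
    {"tx": -0.2, "ty": 0.107, "tz": 0, "rx": 0, "ry": 0, "rz": 3, "gripper": -1},
    {"tx": -0.133, "ty": 0.07, "tz": 0, "rx": 0, "ry": 0, "rz": 2, "gripper": -1}
  ]
}}

```text
clock: 9.45
eef_pos: [657.2, 53.2, 68.4]
tcp_rot: [-3.142, -0.003, 0.269]
contact_force: [4.2, 2.0, -3.7]
opening: 0.0
```

{"api": "move_arm", "payload": {
  "increments": [
    {"tx": -0.2, "ty": 0.107, "tz": 0, "rx": 0, "ry": 0, "rz": 3, "gripper": -1},
    {"tx": -0.2, "ty": 0.107, "tz": 0, "rx": 0, "ry": 0, "rz": 3, "gripper": -1},
    {"tx": -0.133, "ty": 0.07, "tz": 0, "rx": 0, "ry": 0, "rz": 2, "gripper": -1}
  ]
}}

```text
clock: 9.75
eef_pos: [653.7, 49.4, 68.7]
tcp_rot: [-3.141, -0.005, 0.129]
contact_force: [7.1, 3.9, -4.3]
opening: -0.004
```

{"api": "move_arm", "payload": {
  "increments": [
    {"tx": -0.133, "ty": 0.07, "tz": 0, "rx": 0, "ry": 0, "rz": 2, "gripper": -1},
    {"tx": -0.133, "ty": 0.07, "tz": 0, "rx": 0, "ry": 0, "rz": 2, "gripper": -1}
  ]
}}

```text
clock: 9.95
eef_pos: [652.3, 48.0, 69.0]
tcp_rot: [-3.14, -0.007, 0.06]
contact_force: [10.5, 5.1, -5.8]
opening: 0.004
```

{"api": "move_arm", "payload": {
  "increments": [
    {"tx": -0.1, "ty": 0.05, "tz": 0, "rx": 0, "ry": 0, "rz": 1.5, "gripper": -1},
    {"tx": 0, "ty": 0, "tz": 0, "rx": 0, "ry": 0, "rz": 0, "gripper": -1},
    {"tx": 0, "ty": 0, "tz": 0, "rx": 0, "ry": 0, "rz": 0, "gripper": -1}
  ]
}}

```text
clock: 10.25
eef_pos: [651.9, 47.6, 69.1]
tcp_rot: [-3.14, -0.008, 0.035]
contact_force: [10.5, 5.0, -6.0]
opening: 0.003
```

{"api": "move_arm", "payload": {
  "increments": [
    {"tx": 0.3, "ty": 0, "tz": 0, "rx": 0, "ry": 0, "rz": 0, "gripper": -1},
    {"tx": 0.8, "ty": 0, "tz": 0, "rx": 0, "ry": 0, "rz": 0, "gripper": -1},
    {"tx": 0.5, "ty": 0, "tz": -3, "rx": 0, "ry": 0, "rz": 0, "gripper": -1},
    {"tx": 0, "ty": 0, "tz": -4, "rx": 0, "ry": 0, "rz": -8.58, "gripper": -1},
    {"tx": 0, "ty": 0, "tz": -2, "rx": 0, "ry": 0, "rz": -8.58, "gripper": -1},
    {"tx": 0, "ty": 0, "tz": 0, "rx": 0, "ry": 0, "rz": -8.58, "gripper": -1},
    {"tx": 0, "ty": 0, "tz": 0, "rx": 0, "ry": 0, "rz": -8.58, "gripper": -1},
    {"tx": 0, "ty": 0, "tz": 0, "rx": 0, "ry": 0, "rz": -8.58, "gripper": -1},
    {"tx": 0, "ty": 0, "tz": 0, "rx": 0, "ry": 0, "rz": -8.58, "gripper": -1},
    {"tx": 0, "ty": 0, "tz": 0, "rx": 0, "ry": 0, "rz": -8.58, "gripper": -1},
    {"tx": 0, "ty": 0, "tz": 0, "rx": 0, "ry": 0, "rz": -8.58, "gripper": -1},
    {"tx": 0, "ty": 0, "tz": 0, "rx": 0, "ry": 0, "rz": -8.58, "gripper": -1}
  ]
}}

```text
clock: 11.45
eef_pos: [664.1, 46.9, 158.3]
tcp_rot: [3.142, 0.0, 1.389]
contact_force: [-0.2, 0.0, -0.4]
opening: -0.003
```

{"api": "move_arm", "payload": {
  "increments": [
    {"tx": 0, "ty": 0, "tz": 0, "rx": 0, "ry": 0, "rz": -8.58, "gripper": -1},
    {"tx": 0, "ty": 0, "tz": 0, "rx": 0, "ry": 0, "rz": -8.58, "gripper": -1},
    {"tx": 0, "ty": 0, "tz": 0, "rx": 0, "ry": 0, "rz": -8.58, "gripper": -1},
    {"tx": 0, "ty": 0, "tz": 0, "rx": 0, "ry": 0, "rz": -8.58, "gripper": -1},
    {"tx": 0, "ty": 0, "tz": 0, "rx": 0, "ry": 0, "rz": -8.58, "gripper": -1},
    {"tx": 0, "ty": 0, "tz": 0, "rx": 0, "ry": 0, "rz": -8.58, "gripper": -1},
    {"tx": 0, "ty": 0, "tz": 0, "rx": 0, "ry": 0, "rz": -8.58, "gripper": -1},
    {"tx": 0, "ty": 0, "tz": 0, "rx": 0, "ry": 0, "rz": -8.58, "gripper": -1},
    {"tx": 0, "ty": 0, "tz": 0, "rx": 0, "ry": 0, "rz": -8.58, "gripper": -1},
    {"tx": 0, "ty": 0, "tz": 0, "rx": 0, "ry": 0, "rz": -8.58, "gripper": -1},
    {"tx": 0, "ty": 0, "tz": 0, "rx": 0, "ry": 0, "rz": -8.58, "gripper": -1},
    {"tx": 0, "ty": 0, "tz": 0, "rx": 0, "ry": 0, "rz": -8.58, "gripper": -1}
  ]
}}

```text
clock: 12.65
eef_pos: [664.0, 46.9, 158.3]
tcp_rot: [-3.141, -0.0, -3.097]
contact_force: [-0.2, -0.5, 0.5]
opening: -0.001
```

```bash
python3 -c "
from h import *
to(*start('NR',-62.7),yaw=207.3);to(*start('NR',-62.7))
im,d=r.grab_frame('side');cv2.imwrite('pics/s1.png',cv2.resize(im[180:350,220:420,::-1],None,fx=3.5,fy=3.5))"
```

```text
now [664.   46.9 158.3] yaw -177.4 q [ 0.07  0.49  1.6  -0.    1.05 -1.55] F [-0.2 -0.5  0.5] T 12.65
cm tx 16.58 ty -1.25 tz 8.83
now [664.   46.9 158.3] yaw -177.4 q [ 0.07  0.49  1.6  -0.    1.05 -1.55] F [-0.2 -0.5  0.5] T 12.65
cm tx 14.54 ty -8.07 tz 8.83
```

{"api": "move_arm", "payload": {
  "increments": [
    {"tx": 0, "ty": 0, "tz": 0, "rx": 0, "ry": 0, "rz": -8.23, "gripper": -1},
    {"tx": 0, "ty": 0, "tz": 0, "rx": 0, "ry": 0, "rz": -8.23, "gripper": -1},
    {"tx": 0, "ty": 0, "tz": 0, "rx": 0, "ry": 0, "rz": -8.23, "gripper": -1},
    {"tx": 4.14, "ty": -0.31, "tz": 0, "rx": 0, "ry": 0, "rz": 0, "gripper": -1},
    {"tx": 4.14, "ty": -0.31, "tz": 0, "rx": 0, "ry": 0, "rz": 0, "gripper": -1},
    {"tx": 4.14, "ty": -0.31, "tz": 0, "rx": 0, "ry": 0, "rz": 0, "gripper": -1},
    {"tx": 4.14, "ty": -0.31, "tz": 0, "rx": 0, "ry": 0, "rz": 0, "gripper": -1},
    {"tx": 0, "ty": 0, "tz": 3, "rx": 0, "ry": 0, "rz": 0, "gripper": -1}
  ]
}}

```text
clock: 13.5
eef_pos: [520.2, -40.9, 131.0]
tcp_rot: [-3.139, 0.002, -2.677]
contact_force: [0.8, 0.9, -0.5]
opening: -0.003
```

```bash
python3 -c "
from h import *
to(*start('NR',-62.7));arc('NR',4)"
```

```text
now [520.2 -40.9 131. ] yaw -153.4 q [-0.08  0.32  1.95 -0.    0.88 -2.12] F [ 0.8  0.9 -0.5] T 13.5
cm tx -0.24 ty -0.04 tz 6.10
NR hub in tool mm [23.1 37.3] per 4 deg: cm [ 0.266 -0.152] polar -31.641311523532746
```

View pics/s1.png

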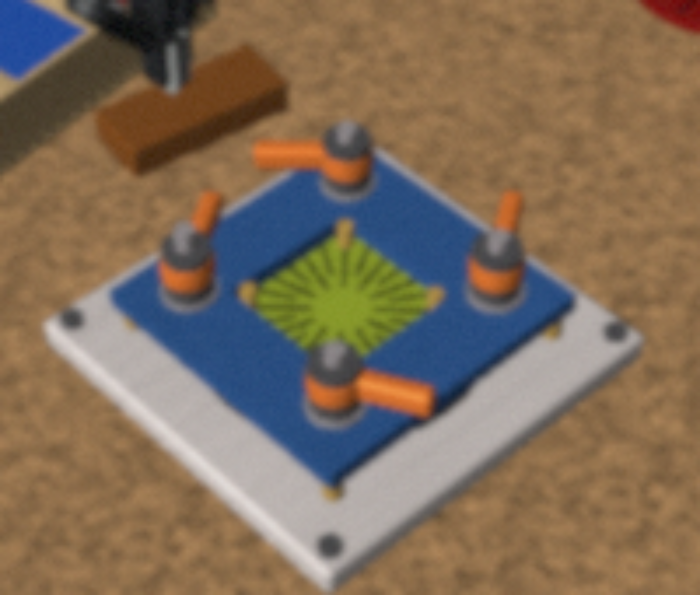

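The far-left lever (left in this view, at (190,250)) has turned round half a turn and its corner is down. On to near right.

{"api": "move_arm", "payload": {
  "increments": [
    {"tx": -0.2, "ty": 0, "tz": 3.5, "rx": 0, "ry": 0, "rz": 0, "gripper": -1},
    {"tx": 0, "ty": 0, "tz": 2, "rx": 0, "ry": 0, "rz": 0, "gripper": -1},
    {"tx": 0, "ty": 0, "tz": 0.6, "rx": 0, "ry": 0, "rz": 0, "gripper": -1},
    {"tx": 0, "ty": 0, "tz": 0, "rx": 0, "ry": 0, "rz": 0, "gripper": -1},
    {"tx": 0.15, "ty": 0, "tz": 0, "rx": 0, "ry": 0, "rz": 0, "gripper": -1},
    {"tx": 0.15, "ty": 0, "tz": 0, "rx": 0, "ry": 0, "rz": 0, "gripper": -1},
    {"tx": 0.15, "ty": 0, "tz": 0, "rx": 0, "ry": 0, "rz": 0, "gripper": -1}
  ]
}}

```text
clock: 14.2
eef_pos: [520.2, -40.2, 68.3]
tcp_rot: [-3.141, 0.001, -2.673]
contact_force: [-0.0, -0.7, -1.0]
opening: -0.0
```

{"api": "move_arm", "payload": {
  "increments": [
    {"tx": 0.15, "ty": 0, "tz": 0, "rx": 0, "ry": 0, "rz": 0, "gripper": -1},
    {"tx": 0.15, "ty": 0, "tz": 0, "rx": 0, "ry": 0, "rz": 0, "gripper": -1}
  ]
}}

```text
clock: 14.4
eef_pos: [517.0, -41.5, 67.7]
tcp_rot: [-3.141, 0.0, -2.672]
contact_force: [-0.3, 0.2, -0.4]
opening: 0.002
```

{"api": "move_arm", "payload": {
  "increments": [
    {"tx": 0.15, "ty": 0, "tz": -0.1, "rx": 0, "ry": 0, "rz": 0, "gripper": -1},
    {"tx": 0.15, "ty": 0, "tz": -0.1, "rx": 0, "ry": 0, "rz": 0, "gripper": -1},
    {"tx": 0.1, "ty": 0, "tz": 0, "rx": 0, "ry": 0, "rz": 0, "gripper": -1}
  ]
}}

```text
clock: 14.7
eef_pos: [513.3, -43.3, 69.5]
tcp_rot: [-3.142, 0.0, -2.672]
contact_force: [0.1, -0.3, -0.9]
opening: -0.004
```

```bash
python3 -c "
from h import *
to(*start('NR',-62.7));arc('NR',4);arc('NR',8)"
```

```text
now [513.3 -43.3  69.5] yaw -153.1 q [-0.09  0.41  1.99  0.    0.74 -2.13] F [ 0.1 -0.3 -0.9] T 14.7
cm tx -0.96 ty -0.13 tz -0.05
NR hub in tool mm [15.7 36.5] per 4 deg: cm [ 0.258 -0.101] polar -39.80615506584788
NR hub in tool mm [15.7 36.5] per 8 deg: cm [ 0.523 -0.183] polar -39.80615506584788
```

{"api": "move_arm", "payload": {
  "increments": [
    {"tx": 0.13, "ty": 0, "tz": 0, "rx": 0, "ry": 0, "rz": 0, "gripper": -1},
    {"tx": 0.13, "ty": 0, "tz": 0, "rx": 0, "ry": 0, "rz": 0, "gripper": -1}
  ]
}}

```text
clock: 14.9
eef_pos: [511.9, -44.3, 69.6]
tcp_rot: [-3.141, 0.002, -2.673]
contact_force: [3.4, 2.8, -0.7]
opening: 0.002
```

{"api": "move_arm", "payload": {
  "increments": [
    {"tx": 0.13, "ty": 0, "tz": 0, "rx": 0, "ry": 0, "rz": 0, "gripper": -1},
    {"tx": 0.13, "ty": 0, "tz": 0, "rx": 0, "ry": 0, "rz": 0, "gripper": -1}
  ]
}}

```text
clock: 15.1
eef_pos: [510.3, -45.3, 69.8]
tcp_rot: [-3.141, 0.003, -2.673]
contact_force: [5.0, 3.2, -1.9]
opening: 0.001
```

{"api": "move_arm", "payload": {
  "increments": [
    {"tx": 0.193, "ty": -0.058, "tz": 0, "rx": 0, "ry": 0, "rz": 3, "gripper": -1},
    {"tx": 0.32, "ty": -0.09, "tz": 0, "rx": 0, "ry": 0, "rz": 5, "gripper": -1},
    {"tx": 0.45, "ty": -0.12, "tz": 0, "rx": 0, "ry": 0, "rz": 7, "gripper": -1},
    {"tx": 0.52, "ty": -0.133, "tz": 0, "rx": 0, "ry": 0, "rz": 8, "gripper": -1},
    {"tx": 0.52, "ty": -0.133, "tz": 0, "rx": 0, "ry": 0, "rz": 8, "gripper": -1},
    {"tx": 0.52, "ty": -0.133, "tz": 0, "rx": 0, "ry": 0, "rz": 8, "gripper": -1}
  ]
}}

```text
clock: 15.7
eef_pos: [487.7, -57.2, 69.7]
tcp_rot: [3.141, 0.004, 2.925]
contact_force: [7.0, -0.8, -4.7]
opening: -0.001
```

```bash
python3 -c "
from h import *
to(*start('NR',-62.7));arc('NR',4);arc('NR',8)"
```

```text
now [487.7 -57.2  69.7] yaw 167.6 q [-0.12  0.37  2.05 -0.    0.72 -1.47] F [ 7.  -0.8 -4.7] T 15.7
cm tx -3.03 ty 2.41 tz -0.03
NR hub in tool mm [13.3 37.3] per 4 deg: cm [ 0.264 -0.083] polar -82.87522377659319
NR hub in tool mm [13.3 37.3] per 8 deg: cm [ 0.533 -0.148] polar -82.87522377659319
```

{"api": "move_arm", "payload": {
  "increments": [
    {"tx": 0.525, "ty": -0.145, "tz": 0.02, "rx": 0, "ry": 0, "rz": 8, "gripper": -1},
    {"tx": 0.525, "ty": -0.145, "tz": 0.02, "rx": 0, "ry": 0, "rz": 8, "gripper": -1},
    {"tx": 0.525, "ty": -0.145, "tz": 0.02, "rx": 0, "ry": 0, "rz": 8, "gripper": -1},
    {"tx": 0.525, "ty": -0.145, "tz": 0.02, "rx": 0, "ry": 0, "rz": 8, "gripper": -1},
    {"tx": 0.525, "ty": -0.145, "tz": 0.02, "rx": 0, "ry": 0, "rz": 8, "gripper": -1},
    {"tx": 0.525, "ty": -0.145, "tz": 0.02, "rx": 0, "ry": 0, "rz": 8, "gripper": -1},
    {"tx": 0.525, "ty": -0.145, "tz": 0.02, "rx": 0, "ry": 0, "rz": 8, "gripper": -1},
    {"tx": 0.525, "ty": -0.145, "tz": 0.02, "rx": 0, "ry": 0, "rz": 8, "gripper": -1},
    {"tx": 0.525, "ty": -0.145, "tz": 0.02, "rx": 0, "ry": 0, "rz": 8, "gripper": -1},
    {"tx": 0.525, "ty": -0.145, "tz": 0.02, "rx": 0, "ry": 0, "rz": 8, "gripper": -1}
  ]
}}

```text
clock: 16.7
eef_pos: [444.2, -30.4, 67.6]
tcp_rot: [3.14, 0.001, 1.529]
contact_force: [2.9, -7.0, -2.1]
opening: -0.001
```

```bash
python3 -c "
from h import *
to(*start('NR',-62.7));arc('NR',3);arc('NR',6)"
```

```text
now [444.2 -30.4  67.6] yaw 87.6 q [-0.07  0.32  2.14 -0.    0.67 -0.03] F [ 2.9 -7.  -2.1] T 16.7
cm tx -0.65 ty 7.86 tz -0.24
NR hub in tool mm [14.1 38. ] per 3 deg: cm [ 0.201 -0.069] polar -162.04870241128333
NR hub in tool mm [14.1 38. ] per 6 deg: cm [ 0.405 -0.127] polar -162.04870241128333
```

{"api": "move_arm", "payload": {
  "increments": [
    {"tx": 0.4, "ty": -0.13, "tz": 0, "rx": 0, "ry": 0, "rz": 6, "gripper": -1},
    {"tx": 0.4, "ty": -0.13, "tz": 0, "rx": 0, "ry": 0, "rz": 6, "gripper": -1},
    {"tx": 0.4, "ty": -0.13, "tz": 0, "rx": 0, "ry": 0, "rz": 6, "gripper": -1},
    {"tx": 0.4, "ty": -0.13, "tz": 0, "rx": 0, "ry": 0, "rz": 6, "gripper": -1},
    {"tx": 0.2, "ty": -0.068, "tz": 0, "rx": 0, "ry": 0, "rz": 3, "gripper": -1}
  ]
}}

```text
clock: 17.2
eef_pos: [441.2, -11.6, 67.3]
tcp_rot: [-3.141, 0.002, 1.06]
contact_force: [0.1, -7.6, -1.3]
opening: -0.001
```

{"api": "move_arm", "payload": {
  "increments": [
    {"tx": 0.2, "ty": -0.068, "tz": 0, "rx": 0, "ry": 0, "rz": 3, "gripper": -1},
    {"tx": 0.2, "ty": -0.068, "tz": 0, "rx": 0, "ry": 0, "rz": 3, "gripper": -1},
    {"tx": 0.133, "ty": -0.045, "tz": 0, "rx": 0, "ry": 0, "rz": 2, "gripper": -1}
  ]
}}

```text
clock: 17.5
eef_pos: [442.2, -6.2, 67.2]
tcp_rot: [-3.141, 0.002, 0.922]
contact_force: [-1.9, -7.5, -0.4]
opening: 0.003
```

{"api": "move_arm", "payload": {
  "increments": [
    {"tx": 0, "ty": -0.2, "tz": 0, "rx": 0, "ry": 0, "rz": 4, "gripper": -1},
    {"tx": 0.05, "ty": 0, "tz": 0, "rx": 0, "ry": 0, "rz": 3, "gripper": -1}
  ]
}}

```text
clock: 17.7
eef_pos: [440.3, -4.4, 67.1]
tcp_rot: [-3.14, 0.002, 0.799]
contact_force: [-3.2, -3.2, 1.7]
opening: -0.0
```

```bash
python3 -c "
from h import *
to(*start('NR',-62.7));arc('NR',3);arc('NR',4)"
```

```text
now [440.3  -4.4  67.1] yaw 45.8 q [-0.01  0.32  2.15 -0.    0.67  0.76] F [-3.2 -3.2  1.7] T 17.7
cm tx 3.16 ty 8.38 tz -0.29
NR hub in tool mm [20.  39.9] per 3 deg: cm [ 0.211 -0.099] polar 162.3560195780598
NR hub in tool mm [20.  39.9] per 4 deg: cm [ 0.283 -0.13 ] polar 162.3560195780598
```

{"api": "move_arm", "payload": {
  "increments": [
    {"tx": 0.21, "ty": -0.09, "tz": 0, "rx": 0, "ry": 0, "rz": 3, "gripper": -1},
    {"tx": 0.21, "ty": -0.09, "tz": 0, "rx": 0, "ry": 0, "rz": 3, "gripper": -1},
    {"tx": 0.14, "ty": -0.06, "tz": 0, "rx": 0, "ry": 0, "rz": 2, "gripper": -1}
  ]
}}

```text
clock: 18.0
eef_pos: [442.5, 1.2, 67.0]
tcp_rot: [-3.14, 0.003, 0.66]
contact_force: [-3.3, -4.0, -0.7]
opening: 0.003
```

{"api": "move_arm", "payload": {
  "increments": [
    {"tx": 0.21, "ty": -0.09, "tz": 0, "rx": 0, "ry": 0, "rz": 3, "gripper": -1},
    {"tx": 0.21, "ty": -0.09, "tz": 0, "rx": 0, "ry": 0, "rz": 3, "gripper": -1}
  ]
}}

```text
clock: 18.2
eef_pos: [444.6, 5.1, 66.9]
tcp_rot: [-3.141, 0.003, 0.555]
contact_force: [-2.7, -3.7, -0.1]
opening: 0.0
```

{"api": "move_arm", "payload": {
  "increments": [
    {"tx": 0.21, "ty": -0.09, "tz": 0, "rx": 0, "ry": 0, "rz": 3, "gripper": -1},
    {"tx": 0.21, "ty": -0.09, "tz": 0, "rx": 0, "ry": 0, "rz": 3, "gripper": -1}
  ]
}}

```text
clock: 18.4
eef_pos: [447.0, 8.8, 66.8]
tcp_rot: [-3.141, 0.004, 0.45]
contact_force: [-4.9, -4.8, -1.1]
opening: 0.003
```

```bash
python3 -c "
from h import *
to(*start('NR',-62.7));arc('NR',3)"
```

```text
now [447.    8.8  66.8] yaw 25.8 q [ 0.02  0.33  2.13 -0.    0.68  1.14] F [-4.9 -4.8 -1.1] T 18.4
cm tx 4.66 ty 7.69 tz -0.32
NR hub in tool mm [20.6 39.6] per 3 deg: cm [ 0.21  -0.102] polar 143.29679957022424
```

{"api": "move_arm", "payload": {
  "increments": [
    {"tx": 0.14, "ty": -0.067, "tz": 0, "rx": 0, "ry": 0, "rz": 2, "gripper": -1},
    {"tx": 0.14, "ty": -0.067, "tz": 0, "rx": 0, "ry": 0, "rz": 2, "gripper": -1}
  ]
}}

```text
clock: 18.6
eef_pos: [448.1, 10.8, 66.6]
tcp_rot: [-3.141, 0.006, 0.382]
contact_force: [-5.7, -8.1, 0.5]
opening: 0.002
```

{"api": "move_arm", "payload": {
  "increments": [
    {"tx": 0.14, "ty": -0.06, "tz": 0, "rx": 0, "ry": 0, "rz": 2, "gripper": -1},
    {"tx": 0.05, "ty": -0.02, "tz": 0, "rx": 0, "ry": 0, "rz": 0.5, "gripper": -1},
    {"tx": 0, "ty": 0, "tz": 0, "rx": 0, "ry": 0, "rz": 0, "gripper": -1},
    {"tx": 0, "ty": 0, "tz": 0, "rx": 0, "ry": 0, "rz": 0, "gripper": -1}
  ]
}}

```text
clock: 19.0
eef_pos: [448.8, 12.0, 66.4]
tcp_rot: [-3.141, 0.008, 0.339]
contact_force: [-7.6, -9.3, 0.4]
opening: 0.002
```

{"api": "move_arm", "payload": {
  "increments": [
    {"tx": -0.3, "ty": 0, "tz": 0, "rx": 0, "ry": 0, "rz": 0, "gripper": -1},
    {"tx": -0.8, "ty": 0, "tz": 0, "rx": 0, "ry": 0, "rz": 0, "gripper": -1},
    {"tx": -0.5, "ty": 0, "tz": -3, "rx": 0, "ry": 0, "rz": 0, "gripper": -1},
    {"tx": 0, "ty": 0, "tz": -4, "rx": 0, "ry": 0, "rz": -8.58, "gripper": -1},
    {"tx": 0, "ty": 0, "tz": -2, "rx": 0, "ry": 0, "rz": -8.58, "gripper": -1},
    {"tx": 0, "ty": 0, "tz": 0, "rx": 0, "ry": 0, "rz": -8.58, "gripper": -1},
    {"tx": 0, "ty": 0, "tz": 0, "rx": 0, "ry": 0, "rz": -8.58, "gripper": -1},
    {"tx": 0, "ty": 0, "tz": 0, "rx": 0, "ry": 0, "rz": -8.58, "gripper": -1},
    {"tx": 0, "ty": 0, "tz": 0, "rx": 0, "ry": 0, "rz": -8.58, "gripper": -1},
    {"tx": 0, "ty": 0, "tz": 0, "rx": 0, "ry": 0, "rz": -8.58, "gripper": -1},
    {"tx": 0, "ty": 0, "tz": 0, "rx": 0, "ry": 0, "rz": -8.58, "gripper": -1},
    {"tx": 0, "ty": 0, "tz": 0, "rx": 0, "ry": 0, "rz": -8.58, "gripper": -1}
  ]
}}

```text
clock: 20.2
eef_pos: [437.0, 7.8, 157.3]
tcp_rot: [-3.141, -0.0, 1.692]
contact_force: [0.3, -0.7, -0.2]
opening: -0.001
```

{"api": "move_arm", "payload": {
  "increments": [
    {"tx": 0, "ty": 0, "tz": 0, "rx": 0, "ry": 0, "rz": -8.58, "gripper": -1},
    {"tx": 0, "ty": 0, "tz": 0, "rx": 0, "ry": 0, "rz": -8.58, "gripper": -1},
    {"tx": 0, "ty": 0, "tz": 0, "rx": 0, "ry": 0, "rz": -8.58, "gripper": -1},
    {"tx": 0, "ty": 0, "tz": 0, "rx": 0, "ry": 0, "rz": -8.58, "gripper": -1},
    {"tx": 0, "ty": 0, "tz": 0, "rx": 0, "ry": 0, "rz": -8.58, "gripper": -1},
    {"tx": 0, "ty": 0, "tz": 0, "rx": 0, "ry": 0, "rz": -8.58, "gripper": -1},
    {"tx": 0, "ty": 0, "tz": 0, "rx": 0, "ry": 0, "rz": -8.58, "gripper": -1},
    {"tx": 0, "ty": 0, "tz": 0, "rx": 0, "ry": 0, "rz": -8.58, "gripper": -1},
    {"tx": 0, "ty": 0, "tz": 0, "rx": 0, "ry": 0, "rz": -8.58, "gripper": -1},
    {"tx": 0, "ty": 0, "tz": 0, "rx": 0, "ry": 0, "rz": -8.58, "gripper": -1},
    {"tx": 0, "ty": 0, "tz": 0, "rx": 0, "ry": 0, "rz": -8.58, "gripper": -1},
    {"tx": 0, "ty": 0, "tz": 0, "rx": 0, "ry": 0, "rz": -8.58, "gripper": -1}
  ]
}}

```text
clock: 21.4
eef_pos: [437.0, 7.8, 157.3]
tcp_rot: [3.141, -0.001, -2.794]
contact_force: [0.5, -0.2, 0.4]
opening: 0.0
```

```bash
python3 - <<'E'
from h import *
for n,tag in(('top','t2'),):
    im,d=r.grab_frame(n);cv2.imwrite('pics/t2.png',im[:,:,::-1]);m=r.camera_model(n)
    for q,z in(('hub_a',88),('end_a',75)):
        for o in r.place_of(q,n):
            v,u=o['location'];print(q,np.round(ray(m,u,v,z),1),round(o['confidence'],2))
to(*start('NL',200.5,40,32),yaw=200.5)
to(*start('NL',200.5,40,32))
E
```

```text
hub_a [603.1 -29.8] 0.62
hub_a [621.1  77.5] 0.6
end_a [647.   30.2] 0.68
now [437.2   7.8 157.3] yaw -160.6 q [ 0.01  0.16  2.09 -0.    0.89 -1.89] F [-0.1  0.5 -0.4] T 21.55
cm tx -5.55 ty 3.55 tz 8.73
now [437.2   7.8 157.3] yaw -160.6 q [ 0.01  0.16  2.09 -0.    0.89 -1.89] F [-0.1  0.5 -0.4] T 21.55
cm tx -5.48 ty 3.65 tz 8.73
```

{"api": "move_arm", "payload": {
  "increments": [
    {"tx": -2.75, "ty": 1.8, "tz": 0, "rx": 0, "ry": 0, "rz": 0, "gripper": -1},
    {"tx": -2.75, "ty": 1.8, "tz": 0, "rx": 0, "ry": 0, "rz": -1.1, "gripper": -1},
    {"tx": 0, "ty": 0, "tz": 0, "rx": 0, "ry": 0, "rz": 0, "gripper": -1}
  ]
}}

```text
clock: 21.85
eef_pos: [479.7, 62.3, 157.7]
tcp_rot: [-3.142, 0.003, -2.784]
contact_force: [0.1, 0.1, -0.7]
opening: 0.002
```

```bash
python3 - <<'E'
from h import *
s=r.sense();im,d=r.grab_frame('wrist');m=r.camera_model('wrist');cv2.imwrite('pics/w4.png',im[:,:,::-1])
for q,z in(('hub_a',87),('end_a',75)):
  for o in r.place_of(q,'wrist'):
    v,u=o['location'];print(q,np.round([u,v],1),round(o['confidence'],2),np.round(wray(m,s,u,v,z),1))
to(*start('NL',200.5,40,32))
arc('NL',8)
E
```

```text
hub_a [363.8 303.7] 0.91 [502.9 102.8]
hub_a [137.5 353. ] 0.78 [606.9 -38. ]
hub_a [194.2 212. ] 0.63 [481.9 -17.5]
end_a [280.6 189. ] 0.84 [453.2  27.9]
end_a [371.  217.9] 0.58 [450.8  87.1]
now [476.4  60.  157. ] yaw -159.5 q [ 0.12  0.22  2.01 -0.    0.91 -1.81] F [ 0.5 -0.7 -1.4] T 22.0
cm tx -0.04 ty 0.03 tz 8.70
NL hub in tool mm [-40.5  32.3] per 8 deg: cm [0.41  0.595] polar -120.86884308071504
```

View pics/w4.png

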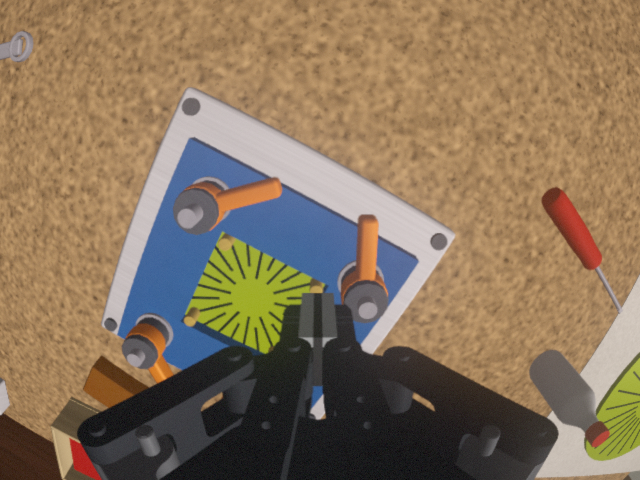

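The near-left lever runs from its hub at (365,305) to its tip at (370,218) px, and the shut finger sits beside it, left of the hub. The hub positions agree with the fit.

{"api": "move_arm", "payload": {
  "increments": [
    {"tx": 0, "ty": 0, "tz": 3.5, "rx": 0, "ry": 0, "rz": 0, "gripper": -1},
    {"tx": 0, "ty": 0, "tz": 3, "rx": 0, "ry": 0, "rz": 0, "gripper": -1},
    {"tx": 0, "ty": 0, "tz": 1.5, "rx": 0, "ry": 0, "rz": 1, "gripper": -1},
    {"tx": 0, "ty": 0, "tz": 0.7, "rx": 0, "ry": 0, "rz": 2, "gripper": -1},
    {"tx": 0, "ty": 0.2, "tz": 0, "rx": 0, "ry": 0, "rz": 0, "gripper": -1},
    {"tx": 0, "ty": 0.2, "tz": 0, "rx": 0, "ry": 0, "rz": 0, "gripper": -1},
    {"tx": 0, "ty": 0.2, "tz": 0, "rx": 0, "ry": 0, "rz": 0, "gripper": -1},
    {"tx": 0, "ty": 0.15, "tz": 0, "rx": 0, "ry": 0, "rz": 0, "gripper": -1}
  ]
}}

```text
clock: 22.8
eef_pos: [475.2, 67.5, 71.0]
tcp_rot: [-3.141, 0.001, -2.833]
contact_force: [-1.3, -0.6, 0.1]
opening: -0.001
```

{"api": "move_arm", "payload": {
  "increments": [
    {"tx": 0, "ty": 0.15, "tz": 0, "rx": 0, "ry": 0, "rz": 0, "gripper": -1},
    {"tx": 0, "ty": 0.15, "tz": 0, "rx": 0, "ry": 0, "rz": 0, "gripper": -1}
  ]
}}

```text
clock: 23.0
eef_pos: [474.2, 70.4, 70.7]
tcp_rot: [-3.142, 0.0, -2.833]
contact_force: [-0.5, 0.7, -0.1]
opening: -0.003
```

{"api": "move_arm", "payload": {
  "increments": [
    {"tx": 0, "ty": 0.15, "tz": 0, "rx": 0, "ry": 0, "rz": 0, "gripper": -1},
    {"tx": 0, "ty": 0.15, "tz": 0, "rx": 0, "ry": 0, "rz": 0, "gripper": -1}
  ]
}}

```text
clock: 23.2
eef_pos: [473.2, 73.2, 70.4]
tcp_rot: [-3.142, 0.0, -2.833]
contact_force: [-0.4, -0.4, 0.5]
opening: 0.002
```

{"api": "move_arm", "payload": {
  "increments": [
    {"tx": 0, "ty": 0.15, "tz": 0, "rx": 0, "ry": 0, "rz": 0, "gripper": -1},
    {"tx": 0, "ty": 0.15, "tz": 0, "rx": 0, "ry": 0, "rz": 0, "gripper": -1}
  ]
}}

```text
clock: 23.4
eef_pos: [472.1, 75.5, 70.4]
tcp_rot: [-3.141, -0.001, -2.833]
contact_force: [-0.9, -6.3, 2.4]
opening: -0.001
```

{"api": "move_arm", "payload": {
  "increments": [
    {"tx": 0, "ty": 0.15, "tz": 0, "rx": 0, "ry": 0, "rz": 0, "gripper": -1},
    {"tx": 0, "ty": 0.15, "tz": 0, "rx": 0, "ry": 0, "rz": 0, "gripper": -1}
  ]
}}

```text
clock: 23.6
eef_pos: [471.0, 78.1, 70.3]
tcp_rot: [-3.141, -0.001, -2.833]
contact_force: [0.1, -7.4, -0.1]
opening: 0.0
```

```bash
sed -i 's/NL=(503.0,104.4)/NL=(502.9,103.5)/' h.py; python3 -c "
from h import *
to(*start('NL',200.5));arc('NL',4);arc('NL',8)"
```

```text
now [471.   78.1  70.3] yaw -162.3 q [ 0.16  0.36  2.07 -0.    0.71 -1.72] F [ 0.1 -7.4 -0.1] T 23.6
cm tx -0.13 ty -1.23 tz 0.03
NL hub in tool mm [-38.1  14.5] per 4 deg: cm [0.092 0.269] polar -141.46351581240359
NL hub in tool mm [-38.1  14.5] per 8 deg: cm [0.165 0.544] polar -141.46351581240359
```

{"api": "move_arm", "payload": {
  "increments": [
    {"tx": 0.15, "ty": 0.05, "tz": 0, "rx": 0, "ry": 0, "rz": 5, "gripper": -1},
    {"tx": 0.09, "ty": 0.27, "tz": 0, "rx": 0, "ry": 0, "rz": 4, "gripper": -1},
    {"tx": 0.12, "ty": 0.42, "tz": 0, "rx": 0, "ry": 0, "rz": 6, "gripper": -1},
    {"tx": 0.17, "ty": 0.55, "tz": 0, "rx": 0, "ry": 0, "rz": 8, "gripper": -1},
    {"tx": 0.17, "ty": 0.55, "tz": 0, "rx": 0, "ry": 0, "rz": 8, "gripper": -1}
  ]
}}

```text
clock: 24.1
eef_pos: [461.7, 95.5, 69.8]
tcp_rot: [-3.139, -0.003, 2.903]
contact_force: [-2.5, -6.9, -3.1]
opening: 0.003
```

```bash
python3 -c "
from h import *
to(*start('NL',200.5));arc('NL',8)"
```

```text
now [461.7  95.5  69.8] yaw 166.4 q [ 0.2   0.35  2.08 -0.    0.71 -1.13] F [-2.5 -6.9 -3.1] T 24.1
cm tx -2.07 ty -2.45 tz -0.02
NL hub in tool mm [-38.1  17.5] per 8 deg: cm [0.207 0.548] polar -168.95883642961547
```

{"api": "move_arm", "payload": {
  "increments": [
    {"tx": 0.25, "ty": 0.5, "tz": 0.02, "rx": 0, "ry": 0, "rz": 8.5, "gripper": -1},
    {"tx": 0.25, "ty": 0.5, "tz": 0.02, "rx": 0, "ry": 0, "rz": 8.5, "gripper": -1},
    {"tx": 0.21, "ty": 0.55, "tz": 0.02, "rx": 0, "ry": 0, "rz": 8.5, "gripper": -1},
    {"tx": 0.21, "ty": 0.55, "tz": 0.02, "rx": 0, "ry": 0, "rz": 8.5, "gripper": -1},
    {"tx": 0.21, "ty": 0.55, "tz": 0.02, "rx": 0, "ry": 0, "rz": 8, "gripper": -1},
    {"tx": 0.21, "ty": 0.55, "tz": 0.02, "rx": 0, "ry": 0, "rz": 8, "gripper": -1}
  ]
}}

```text
clock: 24.7
eef_pos: [468.0, 128.0, 68.3]
tcp_rot: [-3.137, -0.001, 2.031]
contact_force: [-4.8, -5.2, -1.3]
opening: 0.003
```

```bash
python3 -c "
from h import *
to(*start('NL',200.5));arc('NL',8)"
```

```text
now [468.  128.   68.3] yaw 116.3 q [ 0.26  0.37  2.05 -0.    0.72 -0.19] F [-4.8 -5.2 -1.3] T 24.7
cm tx -5.85 ty -1.99 tz -0.17
NL hub in tool mm [-37.5  20.4] per 8 deg: cm [0.247 0.542] polar 144.89707523477557
```

{"api": "move_arm", "payload": {
  "increments": [
    {"tx": 0.35, "ty": 0.54, "tz": 0.01, "rx": 0, "ry": 0, "rz": 8, "gripper": -1},
    {"tx": 0.35, "ty": 0.54, "tz": 0.01, "rx": 0, "ry": 0, "rz": 8, "gripper": -1},
    {"tx": 0.35, "ty": 0.56, "tz": 0.01, "rx": 0, "ry": 0, "rz": 8, "gripper": -1},
    {"tx": 0.27, "ty": 0.58, "tz": 0, "rx": 0, "ry": 0, "rz": 8, "gripper": -1},
    {"tx": 0.27, "ty": 0.58, "tz": 0, "rx": 0, "ry": 0, "rz": 8, "gripper": -1},
    {"tx": 0.27, "ty": 0.58, "tz": 0, "rx": 0, "ry": 0, "rz": 8, "gripper": -1}
  ]
}}

```text
clock: 25.3
eef_pos: [497.9, 149.9, 67.9]
tcp_rot: [-3.137, 0.003, 1.193]
contact_force: [-6.6, -1.4, 0.1]
opening: -0.005
```

```bash
python3 -c "
from h import *
to(*start('NL',200.5));arc('NL',3)"
```

```text
now [497.9 149.9  67.9] yaw 68.3 q [0.29 0.42 1.98 0.   0.75 0.67] F [-6.6 -1.4  0.1] T 25.3
cm tx -8.53 ty 1.04 tz -0.21
NL hub in tool mm [-41.2  21.8] per 3 deg: cm [0.108 0.219] polar 96.14439457684168
```

{"api": "move_arm", "payload": {
  "increments": [
    {"tx": 0.215, "ty": 0.43, "tz": 0, "rx": 0, "ry": 0, "rz": 6, "gripper": -1},
    {"tx": 0.215, "ty": 0.43, "tz": 0, "rx": 0, "ry": 0, "rz": 6, "gripper": -1},
    {"tx": 0.215, "ty": 0.43, "tz": 0, "rx": 0, "ry": 0, "rz": 6, "gripper": -1},
    {"tx": 0.108, "ty": 0.215, "tz": 0, "rx": 0, "ry": 0, "rz": 3, "gripper": -1}
  ]
}}

```text
clock: 25.7
eef_pos: [515.6, 149.6, 68.2]
tcp_rot: [-3.139, 0.003, 0.828]
contact_force: [-5.1, 0.7, 0.1]
opening: -0.001
```

{"api": "move_arm", "payload": {
  "increments": [
    {"tx": 0.108, "ty": 0.215, "tz": 0, "rx": 0, "ry": 0, "rz": 3, "gripper": -1},
    {"tx": 0.108, "ty": 0.215, "tz": 0, "rx": 0, "ry": 0, "rz": 3, "gripper": -1}
  ]
}}

```text
clock: 25.9
eef_pos: [520.0, 148.2, 68.2]
tcp_rot: [-3.139, 0.003, 0.725]
contact_force: [-3.8, 2.1, -0.6]
opening: 0.001
```

{"api": "move_arm", "payload": {
  "increments": [
    {"tx": 0.108, "ty": 0.215, "tz": 0, "rx": 0, "ry": 0, "rz": 3, "gripper": -1},
    {"tx": 0.108, "ty": 0.215, "tz": 0, "rx": 0, "ry": 0, "rz": 3, "gripper": -1}
  ]
}}

```text
clock: 26.1
eef_pos: [524.6, 146.4, 68.3]
tcp_rot: [-3.14, 0.003, 0.62]
contact_force: [-4.5, 2.3, -0.3]
opening: 0.004
```

{"api": "move_arm", "payload": {
  "increments": [
    {"tx": 0.108, "ty": 0.215, "tz": 0, "rx": 0, "ry": 0, "rz": 3, "gripper": -1},
    {"tx": 0.108, "ty": 0.215, "tz": 0, "rx": 0, "ry": 0, "rz": 3, "gripper": -1}
  ]
}}

```text
clock: 26.3
eef_pos: [528.9, 144.2, 68.3]
tcp_rot: [-3.14, 0.002, 0.515]
contact_force: [-3.3, 1.5, -0.2]
opening: 0.005
```

```bash
python3 -c "
from h import *
to(*start('NL',200.5));arc('NL',3)"
```

```text
now [528.9 144.2  68.3] yaw 29.5 q [0.26 0.45 1.92 0.   0.77 1.32] F [-3.3  1.5 -0.2] T 26.3
cm tx -8.41 ty 4.13 tz -0.17
NL hub in tool mm [-42.6  22.6] per 3 deg: cm [0.112 0.226] polar 57.42710115310941
```

{"api": "move_arm", "payload": {
  "increments": [
    {"tx": 0.09, "ty": 0.215, "tz": 0, "rx": 0, "ry": 0, "rz": 3, "gripper": -1},
    {"tx": 0.09, "ty": 0.215, "tz": 0, "rx": 0, "ry": 0, "rz": 3, "gripper": -1}
  ]
}}

```text
clock: 26.5
eef_pos: [532.7, 141.3, 68.4]
tcp_rot: [-3.14, 0.002, 0.41]
contact_force: [-2.5, 3.2, -1.5]
opening: 0.002
```

{"api": "move_arm", "payload": {
  "increments": [
    {"tx": 0.09, "ty": 0.215, "tz": 0, "rx": 0, "ry": 0, "rz": 2.5, "gripper": -1},
    {"tx": 0.09, "ty": 0.215, "tz": 0, "rx": 0, "ry": 0, "rz": 2.5, "gripper": -1}
  ]
}}

```text
clock: 26.7
eef_pos: [536.2, 138.1, 68.4]
tcp_rot: [-3.14, 0.002, 0.323]
contact_force: [-3.2, 3.9, -1.0]
opening: 0.001
```

{"api": "move_arm", "payload": {
  "increments": [
    {"tx": 0.1, "ty": 0.215, "tz": 0, "rx": 0, "ry": 0, "rz": 3, "gripper": -1},
    {"tx": 0.1, "ty": 0.215, "tz": 0, "rx": 0, "ry": 0, "rz": 3, "gripper": -1}
  ]
}}

```text
clock: 26.9
eef_pos: [539.2, 135.1, 68.4]
tcp_rot: [-3.14, 0.002, 0.218]
contact_force: [-4.2, 8.1, 0.1]
opening: 0.001
```

{"api": "move_arm", "payload": {
  "increments": [
    {"tx": 0.07, "ty": 0.14, "tz": 0, "rx": 0, "ry": 0, "rz": 2, "gripper": -1},
    {"tx": 0.04, "ty": 0.07, "tz": 0, "rx": 0, "ry": 0, "rz": 1, "gripper": -1}
  ]
}}

```text
clock: 27.1
eef_pos: [540.5, 133.7, 68.4]
tcp_rot: [-3.139, 0.002, 0.166]
contact_force: [-4.8, 10.0, 0.0]
opening: 0.002
```

{"api": "move_arm", "payload": {
  "increments": [
    {"tx": 0.03, "ty": 0.1, "tz": 0, "rx": 0, "ry": 0, "rz": 1, "gripper": -1},
    {"tx": 0, "ty": 0, "tz": 0, "rx": 0, "ry": 0, "rz": 0, "gripper": -1},
    {"tx": 0, "ty": 0, "tz": 0, "rx": 0, "ry": 0, "rz": 0, "gripper": -1}
  ]
}}

```text
clock: 27.4
eef_pos: [541.0, 133.1, 68.4]
tcp_rot: [-3.139, 0.002, 0.15]
contact_force: [-4.6, 11.3, -0.5]
opening: 0.004
```

{"api": "move_arm", "payload": {
  "increments": [
    {"tx": 0, "ty": -0.3, "tz": 0, "rx": 0, "ry": 0, "rz": 0, "gripper": -1},
    {"tx": 0, "ty": -0.8, "tz": 0, "rx": 0, "ry": 0, "rz": 0, "gripper": -1},
    {"tx": 0, "ty": -0.5, "tz": -3, "rx": 0, "ry": 0, "rz": 0, "gripper": -1},
    {"tx": 0, "ty": 0, "tz": -4, "rx": 0, "ry": 0, "rz": -8.58, "gripper": -1},
    {"tx": 0, "ty": 0, "tz": -3, "rx": 0, "ry": 0, "rz": -8.58, "gripper": -1},
    {"tx": 0, "ty": 0, "tz": 0, "rx": 0, "ry": 0, "rz": -8.58, "gripper": -1},
    {"tx": 0, "ty": 0, "tz": 0, "rx": 0, "ry": 0, "rz": -8.58, "gripper": -1},
    {"tx": 0, "ty": 0, "tz": 0, "rx": 0, "ry": 0, "rz": -8.58, "gripper": -1},
    {"tx": 0, "ty": 0, "tz": 0, "rx": 0, "ry": 0, "rz": -8.58, "gripper": -1},
    {"tx": 0, "ty": 0, "tz": 0, "rx": 0, "ry": 0, "rz": -8.58, "gripper": -1},
    {"tx": 0, "ty": 0, "tz": 0, "rx": 0, "ry": 0, "rz": -8.58, "gripper": -1},
    {"tx": 0, "ty": 0, "tz": 0, "rx": 0, "ry": 0, "rz": -8.58, "gripper": -1}
  ]
}}

```text
clock: 28.6
eef_pos: [540.0, 147.4, 168.8]
tcp_rot: [3.141, -0.0, 1.505]
contact_force: [-0.0, -0.5, -0.3]
opening: -0.003
```

```bash
python3 -c "
from h import *
to(*start('FR',42.2,35,23),yaw=132.2)"
```

```text
now [540.  147.4 168.8] yaw 86.2 q [0.26 0.32 1.83 0.   0.99 0.33] F [-0.  -0.5 -0.3] T 28.6
cm tx -15.83 ty -4.15 tz 9.88
```

{"api": "move_arm", "payload": {
  "increments": [
    {"tx": 0, "ty": 0, "tz": 0, "rx": 0, "ry": 0, "rz": -7.67, "gripper": -1},
    {"tx": 0, "ty": 0, "tz": 0, "rx": 0, "ry": 0, "rz": -7.67, "gripper": -1},
    {"tx": 0, "ty": 0, "tz": 0, "rx": 0, "ry": 0, "rz": -7.67, "gripper": -1},
    {"tx": 0, "ty": 0, "tz": 0, "rx": 0, "ry": 0, "rz": -7.67, "gripper": -1},
    {"tx": 0, "ty": 0, "tz": 0, "rx": 0, "ry": 0, "rz": -7.67, "gripper": -1},
    {"tx": 0, "ty": 0, "tz": 0, "rx": 0, "ry": 0, "rz": -7.67, "gripper": -1},
    {"tx": -3.95, "ty": -1.04, "tz": 0, "rx": 0, "ry": 0, "rz": 0, "gripper": -1},
    {"tx": -3.95, "ty": -1.04, "tz": 0, "rx": 0, "ry": 0, "rz": 0, "gripper": -1},
    {"tx": -3.95, "ty": -1.04, "tz": 0, "rx": 0, "ry": 0, "rz": 0, "gripper": -1},
    {"tx": -3.95, "ty": -1.04, "tz": 0, "rx": 0, "ry": 0, "rz": 0, "gripper": -1},
    {"tx": 0, "ty": 0, "tz": 0, "rx": 0, "ry": 0, "rz": 0, "gripper": -1}
  ]
}}

```text
clock: 29.7
eef_pos: [616.8, -1.9, 168.9]
tcp_rot: [3.141, 0.002, 2.299]
contact_force: [0.7, 0.4, -1.1]
opening: 0.002
```

```bash
python3 - <<'E'
from h import *
s=r.sense();im,d=r.grab_frame('wrist');m=r.camera_model('wrist');cv2.imwrite('pics/w5.png',im[:,:,::-1])
for q,z in(('hub_a',86),('end_a',73)):
  for o in r.place_of(q,'wrist'):
    v,u=o['location'];print(q,np.round([u,v],1),round(o['confidence'],2),np.round(wray(m,s,u,v,z),1))
to(*start('FR',42.2,35,23))
arc('FR',8)
E
```

```text
hub_a [417.7 150.8] 0.88 [622.3  86. ]
hub_a [146.8 134.7] 0.87 [486.2 -17.6]
hub_a [272.1 272.7] 0.56 [607.6 -35.1]
end_a [349.3 269.7] 0.8 [648.9  -3. ]
end_a [163.7  54.2] 0.79 [456.6  27.6]
end_a [386.3 227.7] 0.59 [646.6  36. ]
end_a [375.9  28.8] 0.59 [552.1 127.4]
now [614.1   2.1 168.5] yaw 131.9 q [ 0.    0.4   1.71  0.    1.03 -0.73] F [-0.2  0.8 -0.3] T 29.85
cm tx -0.08 ty 0.12 tz 9.85
FR hub in tool mm [-24.  -33.6] per 8 deg: cm [-0.491  0.302] polar 77.40452623110562
```

View pics/w5.png

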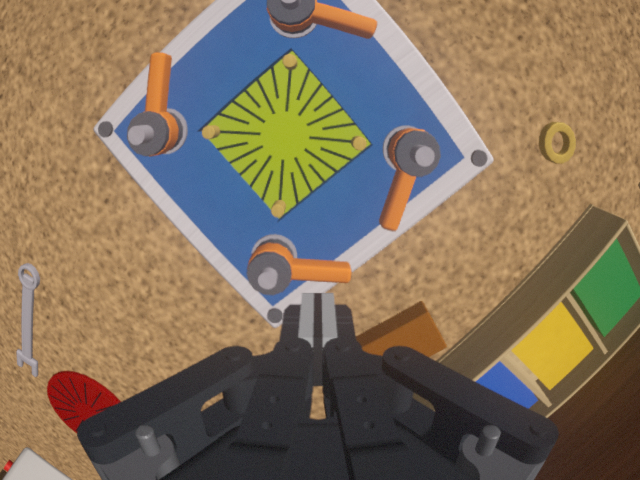

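The far-right lever runs from its hub at (272,270) to its tip at (350,270) px. The other three have all been turned round. The far-right lever angle is about 39°, so I'll adjust, descend and approach.

{"api": "move_arm", "payload": {
  "increments": [
    {"tx": 0, "ty": 0.5, "tz": 3.5, "rx": 0, "ry": 0, "rz": 1, "gripper": -1},
    {"tx": 0, "ty": 0.2, "tz": 3.5, "rx": 0, "ry": 0, "rz": 1, "gripper": -1},
    {"tx": 0, "ty": 0, "tz": 2, "rx": 0, "ry": 0, "rz": 1.2, "gripper": -1},
    {"tx": 0, "ty": 0, "tz": 0.85, "rx": 0, "ry": 0, "rz": 0, "gripper": -1},
    {"tx": 0, "ty": 0, "tz": 0, "rx": 0, "ry": 0, "rz": 0, "gripper": -1},
    {"tx": -0.15, "ty": 0, "tz": 0, "rx": 0, "ry": 0, "rz": 0, "gripper": -1},
    {"tx": -0.15, "ty": 0, "tz": 0, "rx": 0, "ry": 0, "rz": 0, "gripper": -1},
    {"tx": -0.15, "ty": 0, "tz": 0, "rx": 0, "ry": 0, "rz": 0, "gripper": -1}
  ]
}}

```text
clock: 30.65
eef_pos: [623.5, 2.9, 71.7]
tcp_rot: [3.14, 0.001, 2.247]
contact_force: [-1.0, -1.2, 0.1]
opening: -0.0
```

{"api": "move_arm", "payload": {
  "increments": [
    {"tx": -0.15, "ty": 0, "tz": 0, "rx": 0, "ry": 0, "rz": 0, "gripper": -1},
    {"tx": -0.15, "ty": 0, "tz": 0, "rx": 0, "ry": 0, "rz": 0, "gripper": -1}
  ]
}}

```text
clock: 30.85
eef_pos: [624.8, 0.4, 70.8]
tcp_rot: [3.141, 0.0, 2.246]
contact_force: [0.5, -0.4, 0.2]
opening: 0.001
```

{"api": "move_arm", "payload": {
  "increments": [
    {"tx": -0.15, "ty": 0, "tz": 0, "rx": 0, "ry": 0, "rz": 0, "gripper": -1},
    {"tx": -0.15, "ty": 0, "tz": 0, "rx": 0, "ry": 0, "rz": 0, "gripper": -1}
  ]
}}

```text
clock: 31.05
eef_pos: [626.3, -1.4, 70.5]
tcp_rot: [3.141, -0.001, 2.246]
contact_force: [-1.1, 5.3, 1.9]
opening: -0.0
```

```bash
sed -i 's/FR=(605.1,-38.2)/FR=(606.5,-37.0)/' h.py; python3 -c "
from h import *
to(*start('FR',38.7));arc('FR',4);arc('FR',8)"
```

```text
now [626.3  -1.4  70.5] yaw 128.7 q [-0.01  0.54  1.75  0.    0.86 -0.68] F [-1.1  5.3  1.9] T 31.05
cm tx 0.96 ty 0.03 tz 0.05
FR hub in tool mm [-15.4 -37.7] per 4 deg: cm [-0.267  0.098] polar 60.883454853088566
FR hub in tool mm [-15.4 -37.7] per 8 deg: cm [-0.54   0.178] polar 60.883454853088566
```

{"api": "move_arm", "payload": {
  "increments": [
    {"tx": -0.2, "ty": 0.08, "tz": 0, "rx": 0, "ry": 0, "rz": 3, "gripper": -1},
    {"tx": -0.33, "ty": 0.12, "tz": 0, "rx": 0, "ry": 0, "rz": 5, "gripper": -1},
    {"tx": -0.47, "ty": 0.165, "tz": 0, "rx": 0, "ry": 0, "rz": 7, "gripper": -1},
    {"tx": -0.54, "ty": 0.185, "tz": 0, "rx": 0, "ry": 0, "rz": 8, "gripper": -1},
    {"tx": -0.54, "ty": 0.185, "tz": 0.02, "rx": 0, "ry": 0, "rz": 8, "gripper": -1},
    {"tx": -0.54, "ty": 0.185, "tz": 0.02, "rx": 0, "ry": 0, "rz": 8, "gripper": -1}
  ]
}}

```text
clock: 31.65
eef_pos: [644.1, -21.1, 69.6]
tcp_rot: [-3.14, -0.001, 1.56]
contact_force: [-2.0, 5.6, -0.4]
opening: 0.002
```

```bash
python3 -c "
from h import *
to(*start('FR',38.7));arc('FR',8)"
```

```text
now [644.1 -21.1  69.6] yaw 89.4 q [-0.04  0.56  1.7   0.    0.88 -0.03] F [-2.   5.6 -0.4] T 31.65
cm tx 2.71 ty -2.39 tz -0.04
FR hub in tool mm [-16.3 -37.5] per 8 deg: cm [-0.537  0.19 ] polar 22.85083011353336
```

{"api": "move_arm", "payload": {
  "increments": [
    {"tx": -0.537, "ty": 0.19, "tz": 0.02, "rx": 0, "ry": 0, "rz": 8, "gripper": -1},
    {"tx": -0.537, "ty": 0.19, "tz": 0.02, "rx": 0, "ry": 0, "rz": 8, "gripper": -1},
    {"tx": -0.537, "ty": 0.19, "tz": 0.02, "rx": 0, "ry": 0, "rz": 8, "gripper": -1},
    {"tx": -0.537, "ty": 0.19, "tz": 0.02, "rx": 0, "ry": 0, "rz": 8, "gripper": -1},
    {"tx": -0.537, "ty": 0.19, "tz": 0.02, "rx": 0, "ry": 0, "rz": 8, "gripper": -1},
    {"tx": -0.537, "ty": 0.19, "tz": 0.02, "rx": 0, "ry": 0, "rz": 8, "gripper": -1},
    {"tx": -0.537, "ty": 0.19, "tz": 0.02, "rx": 0, "ry": 0, "rz": 8, "gripper": -1},
    {"tx": -0.537, "ty": 0.19, "tz": 0, "rx": 0, "ry": 0, "rz": 8, "gripper": -1},
    {"tx": -0.537, "ty": 0.19, "tz": 0, "rx": 0, "ry": 0, "rz": 8, "gripper": -1},
    {"tx": -0.537, "ty": 0.19, "tz": 0, "rx": 0, "ry": 0, "rz": 8, "gripper": -1}
  ]
}}

```text
clock: 32.65
eef_pos: [630.6, -72.2, 68.6]
tcp_rot: [3.141, -0.003, 0.164]
contact_force: [5.9, 2.0, -3.9]
opening: -0.002
```

```bash
python3 -c "
from h import *
to(*start('FR',38.7));arc('FR',3)"
```

```text
now [630.6 -72.2  68.6] yaw 9.4 q [-0.12  0.55  1.73  0.    0.86  1.29] F [ 5.9  2.  -3.9] T 32.65
cm tx 0.28 ty -7.91 tz -0.14
FR hub in tool mm [-18.1 -38.7] per 3 deg: cm [-0.205  0.089] polar -55.59187575159031
```

{"api": "move_arm", "payload": {
  "increments": [
    {"tx": -0.41, "ty": 0.175, "tz": 0, "rx": 0, "ry": 0, "rz": 6, "gripper": -1},
    {"tx": -0.41, "ty": 0.175, "tz": 0, "rx": 0, "ry": 0, "rz": 6, "gripper": -1},
    {"tx": -0.41, "ty": 0.175, "tz": 0, "rx": 0, "ry": 0, "rz": 6, "gripper": -1},
    {"tx": -0.41, "ty": 0.175, "tz": 0, "rx": 0, "ry": 0, "rz": 6, "gripper": -1},
    {"tx": -0.205, "ty": 0.089, "tz": 0, "rx": 0, "ry": 0, "rz": 3, "gripper": -1}
  ]
}}

```text
clock: 33.15
eef_pos: [612.2, -80.1, 68.7]
tcp_rot: [-3.141, -0.003, -0.306]
contact_force: [5.8, 0.2, -2.5]
opening: -0.003
```

{"api": "move_arm", "payload": {
  "increments": [
    {"tx": -0.205, "ty": 0.089, "tz": 0, "rx": 0, "ry": 0, "rz": 3, "gripper": -1},
    {"tx": -0.205, "ty": 0.089, "tz": 0, "rx": 0, "ry": 0, "rz": 3, "gripper": -1}
  ]
}}

```text
clock: 33.35
eef_pos: [608.0, -80.6, 68.7]
tcp_rot: [-3.141, -0.003, -0.409]
contact_force: [3.7, -1.6, -3.0]
opening: -0.002
```

{"api": "move_arm", "payload": {
  "increments": [
    {"tx": -0.205, "ty": 0.089, "tz": 0, "rx": 0, "ry": 0, "rz": 3, "gripper": -1},
    {"tx": -0.205, "ty": 0.089, "tz": 0, "rx": 0, "ry": 0, "rz": 3, "gripper": -1}
  ]
}}

```text
clock: 33.55
eef_pos: [603.5, -80.6, 68.7]
tcp_rot: [-3.141, -0.003, -0.513]
contact_force: [4.7, -2.6, -2.2]
opening: 0.001
```

{"api": "move_arm", "payload": {
  "increments": [
    {"tx": -0.205, "ty": 0.085, "tz": 0, "rx": 0, "ry": 0, "rz": 3, "gripper": -1},
    {"tx": -0.205, "ty": 0.085, "tz": 0, "rx": 0, "ry": 0, "rz": 3, "gripper": -1}
  ]
}}

```text
clock: 33.75
eef_pos: [599.0, -80.0, 68.7]
tcp_rot: [-3.141, -0.003, -0.618]
contact_force: [4.1, -2.7, -3.5]
opening: -0.001
```

{"api": "move_arm", "payload": {
  "increments": [
    {"tx": -0.205, "ty": 0.085, "tz": 0, "rx": 0, "ry": 0, "rz": 3, "gripper": -1}
  ]
}}

```text
clock: 33.85
eef_pos: [596.7, -79.6, 68.7]
tcp_rot: [-3.141, -0.003, -0.67]
contact_force: [3.1, -3.1, -2.3]
opening: 0.003
```

{"api": "move_arm", "payload": {
  "increments": [
    {"tx": -0.205, "ty": 0.085, "tz": 0, "rx": 0, "ry": 0, "rz": 3, "gripper": -1},
    {"tx": -0.205, "ty": 0.085, "tz": 0, "rx": 0, "ry": 0, "rz": 3, "gripper": -1}
  ]
}}

```text
clock: 34.05
eef_pos: [592.3, -78.4, 68.6]
tcp_rot: [-3.141, -0.002, -0.775]
contact_force: [2.9, -3.6, -3.4]
opening: 0.001
```

{"api": "move_arm", "payload": {
  "increments": [
    {"tx": -0.205, "ty": 0.085, "tz": 0, "rx": 0, "ry": 0, "rz": 3, "gripper": -1}
  ]
}}

```text
clock: 34.15
eef_pos: [590.2, -77.6, 68.6]
tcp_rot: [-3.141, -0.002, -0.827]
contact_force: [2.7, -3.7, -3.5]
opening: 0.004
```

{"api": "move_arm", "payload": {
  "increments": [
    {"tx": -0.205, "ty": 0.085, "tz": 0, "rx": 0, "ry": 0, "rz": 3, "gripper": -1},
    {"tx": -0.205, "ty": 0.085, "tz": 0, "rx": 0, "ry": 0, "rz": 3, "gripper": -1}
  ]
}}

```text
clock: 34.35
eef_pos: [586.1, -75.7, 68.6]
tcp_rot: [-3.141, -0.002, -0.932]
contact_force: [2.1, -4.4, -3.3]
opening: -0.0
```

{"api": "move_arm", "payload": {
  "increments": [
    {"tx": -0.205, "ty": 0.085, "tz": 0, "rx": 0, "ry": 0, "rz": 3, "gripper": -1},
    {"tx": -0.205, "ty": 0.085, "tz": 0, "rx": 0, "ry": 0, "rz": 3, "gripper": -1}
  ]
}}

```text
clock: 34.55
eef_pos: [582.1, -73.3, 68.5]
tcp_rot: [-3.141, -0.002, -1.037]
contact_force: [1.2, -4.7, -3.7]
opening: -0.004
```

```bash
python3 -c "
from h import *
to(*start('FR',38.7));arc('FR',3)"
```

```text
now [582.1 -73.3  68.5] yaw -59.4 q [-0.13  0.49  1.84 -0.    0.81  2.48] F [ 1.2 -4.7 -3.7] T 34.55
cm tx -4.90 ty -7.36 tz -0.15
FR hub in tool mm [-18.9 -39.5] per 3 deg: cm [-0.209  0.093] polar -123.84385593421139
```

{"api": "move_arm", "payload": {
  "increments": [
    {"tx": -0.205, "ty": 0.085, "tz": 0, "rx": 0, "ry": 0, "rz": 3, "gripper": -1},
    {"tx": -0.205, "ty": 0.085, "tz": 0, "rx": 0, "ry": 0, "rz": 2, "gripper": -1}
  ]
}}

```text
clock: 34.75
eef_pos: [578.6, -70.6, 68.5]
tcp_rot: [-3.141, -0.002, -1.124]
contact_force: [2.4, -5.2, -3.1]
opening: -0.007
```

{"api": "move_arm", "payload": {
  "increments": [
    {"tx": -0.205, "ty": 0.095, "tz": 0, "rx": 0, "ry": 0, "rz": 2.5, "gripper": -1},
    {"tx": -0.1, "ty": 0.045, "tz": 0, "rx": 0, "ry": 0, "rz": 1, "gripper": -1}
  ]
}}

```text
clock: 34.95
eef_pos: [576.0, -68.1, 68.5]
tcp_rot: [-3.141, -0.001, -1.184]
contact_force: [3.1, -4.4, -3.8]
opening: -0.001
```

{"api": "move_arm", "payload": {
  "increments": [
    {"tx": -0.2, "ty": 0.1, "tz": 0, "rx": 0, "ry": 0, "rz": 2.5, "gripper": -1},
    {"tx": -0.1, "ty": 0.05, "tz": 0, "rx": 0, "ry": 0, "rz": 1, "gripper": -1}
  ]
}}

```text
clock: 35.15
eef_pos: [573.9, -65.9, 68.7]
tcp_rot: [-3.14, -0.002, -1.245]
contact_force: [3.8, -5.5, -4.0]
opening: 0.0
```

{"api": "move_arm", "payload": {
  "increments": [
    {"tx": -0.15, "ty": 0.08, "tz": 0, "rx": 0, "ry": 0, "rz": 2, "gripper": -1},
    {"tx": -0.1, "ty": 0.05, "tz": 0, "rx": 0, "ry": 0, "rz": 1, "gripper": -1}
  ]
}}

```text
clock: 35.35
eef_pos: [572.5, -64.3, 68.9]
tcp_rot: [-3.139, -0.003, -1.297]
contact_force: [6.2, -8.0, -4.8]
opening: -0.003
```

{"api": "move_arm", "payload": {
  "increments": [
    {"tx": -0.12, "ty": 0.05, "tz": 0, "rx": 0, "ry": 0, "rz": 1, "gripper": -1},
    {"tx": 0, "ty": 0, "tz": 0, "rx": 0, "ry": 0, "rz": 0, "gripper": -1},
    {"tx": 0, "ty": 0, "tz": 0, "rx": 0, "ry": 0, "rz": 0, "gripper": -1}
  ]
}}

```text
clock: 35.65
eef_pos: [572.1, -63.7, 68.9]
tcp_rot: [-3.139, -0.003, -1.313]
contact_force: [6.0, -10.2, -4.8]
opening: 0.001
```

{"api": "move_arm", "payload": {
  "increments": [
    {"tx": 0.3, "ty": 0, "tz": 0, "rx": 0, "ry": 0, "rz": 0, "gripper": -1},
    {"tx": 0.8, "ty": 0, "tz": 0, "rx": 0, "ry": 0, "rz": 0, "gripper": -1},
    {"tx": 0.5, "ty": 0, "tz": -3, "rx": 0, "ry": 0, "rz": 0, "gripper": -1},
    {"tx": 2, "ty": 0, "tz": -4.5, "rx": 0, "ry": 0, "rz": -4, "gripper": -1},
    {"tx": 2, "ty": 0, "tz": -4.5, "rx": 0, "ry": 0, "rz": -8, "gripper": -1},
    {"tx": 2, "ty": 0, "tz": -4, "rx": 0, "ry": 0, "rz": -8, "gripper": -1},
    {"tx": 2, "ty": 0, "tz": -4, "rx": 0, "ry": 0, "rz": -8, "gripper": -1},
    {"tx": 2, "ty": 0, "tz": 0, "rx": 0, "ry": 0, "rz": -8, "gripper": -1},
    {"tx": 0, "ty": 0, "tz": 0, "rx": 0, "ry": 0, "rz": 0, "gripper": -1}
  ]
}}

```text
clock: 36.55
eef_pos: [621.1, -166.7, 270.0]
tcp_rot: [-3.14, -0.003, -0.683]
contact_force: [-0.8, -0.4, -0.5]
opening: -0.0
```

```bash
python3 - <<'E'
from h import *
from scipy.spatial.transform import Rotation as Ro
to(0,0,0)
# plate heights round the window, from the top camera's depth: initial frame vs now
m=r.camera_model('top');R=np.array(m['R']);t=np.array(m['t'])
im,d=r.grab_frame('top');cv2.imwrite('pics/t3.png',im[:,:,::-1]);d0=np.load('pics/topd.npy')
ch=(554.4,33.3,-.164)
s=r.sense();imw,dw=r.grab_frame('wrist')
ims,ds=r.grab_frame('side');cv2.imwrite('pics/s3.png',cv2.resize(ims[180:350,220:420,::-1],None,fx=3.5,fy=3.5));ds0=np.load('pics/sided.npy')
def pts(m,d):
    R=np.array(m['R']);t=np.array(m['t'])
    v,u=np.where(d>0);z=d[v,u];c=np.c_[(u-m['cx'])/m['fx']*z,(v-m['cy'])/m['fy']*z,z]
    return (c-t)@R
for n,frames in(('top',(d0,d)),('side',(ds0,ds))):
  for D in frames:
    P=pts(r.camera_model(n),D);q=P[:,:2]-ch[:2];c,s_=np.cos(ch[2]),np.sin(ch[2])
    l=np.c_[q[:,0]*c+q[:,1]*s_,-q[:,0]*s_+q[:,1]*c]
    k=(np.abs(l).max(1)<88)&(np.abs(l).max(1)>52)&(np.abs(P[:,2]-50)<9)&(np.abs(l).min(1)<25)
    A=np.c_[l[k],np.ones(k.sum())];x=np.linalg.lstsq(A,P[k,2],rcond=None)[0]
    print(n,'plate z %.2f tilt %.4f %.4f n %d'%(x[2],x[0],x[1],k.sum()))
    hz=[]
    for h in H.values():
        w=np.hypot(*(P[:,:2]-h).T)<9;w&=np.abs(P[:,2]-87)<12;hz.append(round(float(np.median(P[w,2])),1) if w.any() else None)
    print('hub z',dict(zip(H,hz)))
E
```

```text
now [ 621.1 -166.7  270. ] yaw -39.1 q [-0.26  0.35  1.55 -0.    1.24  1.99] F [-0.8 -0.4 -0.5] T 36.55
cm tx -58.69 ty 26.28 tz 27.00
top plate z 51.36 tilt -0.0008 -0.0029 n 1327
hub z {'FL': 91.4, 'NL': 91.3, 'NR': 90.8, 'FR': 92.1}
top plate z 47.40 tilt -0.0011 -0.0013 n 1296
hub z {'FL': 87.7, 'NL': 90.0, 'NR': 86.0, 'FR': 85.3}
side plate z 51.88 tilt -0.0018 -0.0007 n 1258
hub z {'FL': 93.9, 'NL': 91.4, 'NR': 91.3, 'FR': 93.2}
side plate z 47.95 tilt -0.0001 0.0024 n 1175
hub z {'FL': 90.5, 'NL': 89.0, 'NR': 90.0, 'FR': 88.2}
```

View pics/s3.png

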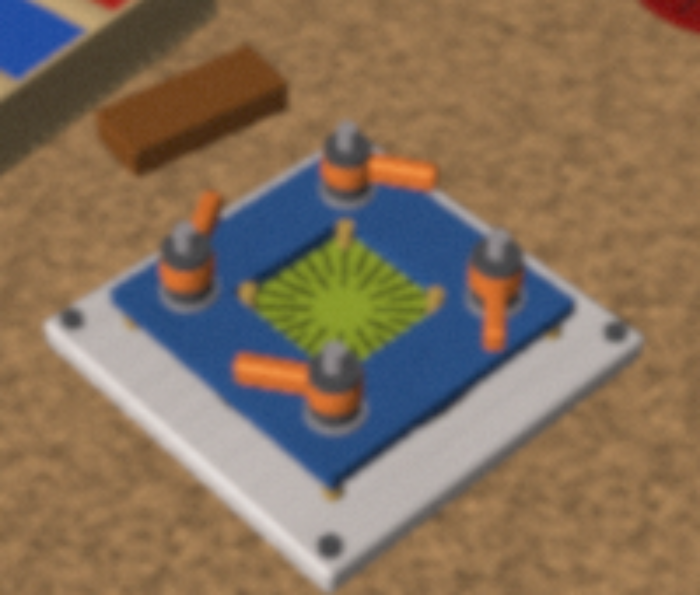

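```bash
python3 -c "
from rig import r
print(r.sense()['contact_force'],r.sign_off())"
```

```text
the job is handed in; nothing more can be done
[-0.14366183  0.41569393 -0.74807899] None
```

I tightened all four lever nuts one at a time in cross order and handed the job in at about 36.7 s. The order was far-left, near-right (its diagonal), near-left, then far-right. I pushed each one with the shut fingers until the force climbed steadily from the running friction (about 4–8 N).

| Nut | Final push at the stop (sideways) |
|---|---|
| Far-left | 11.6 N |
| Near-right | 12.0 N |
| Near-left | 12.2 N |
| Far-right | 11.8 N |

The highest total force I read at the end of a move was about 13 N. Force is only reported at the end of each move, so short peaks in between were not seen.

**Last checks:**
- **Plate:** it came down 3.96 mm by the top camera's depth and 3.93 mm by the side camera's. It now reads 47.4 mm (top) and 47.95 mm (side), and fitted tilts were at most about 0.0024 rad.
- **Lever angles:** the last wrist picture had the first three nuts turned about 2.8 to 3.0 rad, inside the expected range. I did not measure the far-right nut's final angle from a picture; I relied on its stop force.
- **Bystanders:** the robot touched nothing else that I noticed, but I did not re-measure the bystanders' positions.
- **Check that disagreed:** the depth readings on the small hub tops scattered from 85 to 90 mm, so they could not confirm hub heights. That each nut is home therefore rests on the felt stop, with the plate height in support.

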